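Clamp a panel with the loose crank

ROBOT

A 6-joint arm with a two-finger parallel gripper is mounted at the origin on a cart in front of the work surface, level with it; the furniture and walls round the work are solid. World frame = base frame: x ahead of the robot, y to its left, z up, the work surface at z = 0. Lengths are in mm, angles in rad, forces in N, time in s.
With the tool pointing down it reaches from about 275 to 1000 mm from the base axis. Payload 8.4 kg.
Tool frame: the origin (TCP) lies at the very end of the fingers, on their centre line; the grasp point (between the pads) lies 19 mm behind it (r.tcp_to_grasp is the distance from the TCP to the grasp point, in mm); z points along the fingers, y is the line along which they close (so a half turn about z gives the same grasp; the last joint's range is limited). The gripper opens to 85 mm and grips with 20 to 120 N. Pads are 22 mm wide; open, the fingers measure 114 mm over their backs; the gripper's body (76 mm by 85 mm) begins 54 mm behind the grasp point. The pads swing forward as they close: fully open they stand 13 mm farther back than shut.
Start: joints at [-0.002, 0.353, 1.633, -0, 1.155, -0.002], TCP at [625.002, -0, 231.281] pointing down, gripper open.
Joint ranges: [-2.63, 2.63], [-0.92, 2.1], [0.06, 2.66], [-1.3, 4.44], [0, 2.69], [-3.02, 3.02]. Speed limits (rad/s): [2.22, 2.22, 2.79, 3.14, 3.14, 3.14].

INTERFACE

Orientations are given as [roll, pitch, yaw] about the fixed x, y, z axes, in that order (R = Rz(yaw) Ry(pitch) Rx(roll)).
In Python, from rig import r gives the robot as it stands. The module is installed in compiled form; this text tells all that it offers.
- The arm moves only by the tool play_rows, never from a script. Its argument "rows" is a list of rows, each an object with "dp": the shift along the tool's x, y, z in units of 40 mm (1.0 is 40 mm), a list of three; "turn": the turn, a rotation vector about the tool's x, y, z in units of 6 degrees (1.0 is 6 degrees), a list of three; "fingers": the closure, from 0 (fully open) to 1 (shut). In form: [{"dp": [tx, ty, tz], "turn": [wx, wy, wz], "fingers": fingers}, ...]. A call has 1 to 5 rows; each row shifts and turns the commanded pose from where the row before left it, along the tool's axes as they then stand; what a row does not reach is not made up. A row lasts 1/12 s, in which the tool goes at most 41.7 mm and 7.16 degrees, less where a joint would pass 70% of its speed; a pose out of reach is approached as far as the arm can. A call is refused whole if a number of a shift passes 1 or a number of a turn 1, either way. A call with a gripper value outside its range is refused whole. The fingers move at their own pace and stop on an object; "force" is the grip in N (left out, the last holds). Time passes only in rows, so rows that do not move let the fingers close. It gives the time, the measured TCP pose, the force, the opening and the grip force at its end, in the units of the state.
- r.sense(): the state, without advancing time (a new reading comes with each control period).
- r.grab_frame(name): name is "scene" or "side" or "wrist"; returns a dict with "pixels" (400x640x3 uint8, red, green, blue), "fx", "fy", "cx", "cy" (pixels), "pose" (4x4, takes a point from camera to world coordinates). Camera axes: x right, y down, z forward; pixel columns grow to the right and rows downward; lengths in mm; the calibration is good to about 2 mm. A picture is of the moment at which its call begins. There is no depth.
- r.sign_off(): hands the job in; it is judged then, once.
The state is a dict: "clock": time; "qpos": joint angles; "qvel": joint speeds; "joint_efforts": joint torques, N m; "eef_pos": TCP position; "tcp_rot": TCP orientation; "contact_force": force on the tool from outside, world axes, zero at the start; "wrist_torque": the same for the moment, N m; "opening": opening from 0.0 (shut) to 1.0 (fully open); "grasp_force": force on a finger pad.
Only numpy, scipy, OpenCV 4.12 (cv2) and the standard library are available. Lean on these libraries where they do the work, as an engineer would, in place of code of your own. Each camera call takes 0.05 s, during which the arm holds its last target. There are 200 camera calls.

TASK

Draw the tall panel out of the leaning stack without toppling the short ones, and stand it upright in the open clamp, on the clamp's base between the jaws. Then take the crank from the rubber mat, fit its square socket fully down onto the clamp's square shaft, and wind it clockwise until the panel is gripped tight. Leave the panel clamped, lift the crank off and lay it flat on the rubber mat again, and do not disturb the wheel hub or the mug.

Things in the scene. Friction and masses are not known exactly. Their poses are not given: they have to be found in the camera images.
- panel: tall bare aluminium panel, 56 wide (its x), 10 thick (its y), 120 mm tall (its z), 0.17 kg; front, middle or rear of three panels leaning on the rack. Origin: middle of its lower edge on the leaning side; it reaches from y = 0 to -10 mm and z = 0 to 120 mm. Its top 50 mm stand clear above the short panels; its narrow side edges can be gripped there (closing along its x)
- panel_top (a point): centre of the tall panel's top end face, axes as the panel's
- short_panel_a: short aluminium panel, 56 x 10 x 70 mm, leaning in the same stack; same kind of origin and axes; may settle back by some 11 mm at its top when the tall one is drawn from behind it
- short_panel_b: short aluminium panel, 56 x 10 x 62 mm, leaning in the same stack; same kind of origin and axes; may settle back by some 11 mm at its top when the tall one is drawn from behind it
- rack: fixed plywood rack at the left, base 100 (x) x 130 (y) x 10 mm high, origin under its centre; the panels stand on it and lean by 0.24 rad to its +y (left) against a sloping backboard that ends 56 mm above the base. Draw a panel out along its own slope: lifted straight up it pushes over those in front of it
- clamp: fixed steel panel clamp, base 110 (x) x 270 (y) x 10 mm high, origin under its centre. Grey gearbox with the shaft at y = -75 mm (top 56 mm high), fixed jaw at y = +95 to +115 mm (top 60 mm high), the moving jaw between. Two 10 mm guide rods run along y at x = +/-43 mm, 26 mm high
- slot (a point): top of the clamp's base, 10 mm above the bench, mid-slot, where the panel is to stand; clamp's axes: the jaws close along y, so the panel's thickness lies along y, its width along x. Fixed jaw's face at y = +15 mm, moving jaw's face at -15 mm when fully open; both jaws reach 50 mm above this point; the guide rods leave 76 mm in x
- jaw: the moving steel jaw, 98 (x) x 20 (y) x 48 mm; origin at the lower edge of its clamping face, mid-width, axes as the clamp's; it moves to +y by 5 mm for each rad of the shaft
- spindle (a joint): angle of the clamp's upright shaft, rad: 0 = slot fully open (30 mm); grows when turned clockwise seen from above and closes the slot by 5 mm per rad; starts at 0 to 0.6, stays where left, takes 0.12 N m. The 10 mm panel is met at about 4; turn on until the crank resists firmly (some 8 N at its grip). The shaft lags the crank by the socket's play, up to 0.3 rad
- spindle_seat (a point): on the shaft's axis, on top of its round 40 mm collar, 60 mm above the bench: the crank's underside rests here when fully down. z up, x and y across the flats of the 14 mm square shaft, turning with it; the shaft rises 21 mm above this point, its top 4 mm narrowed to 11 mm
- crank: removable steel crank, 0.25 kg, lying on the mat, grip up. Origin on the hub's axis at its underside, z up, x along the arm. Hub: 28 mm square block, 44 mm tall, with a 16 mm square socket 24 mm deep from below (flats of both along x and y; fits the shaft in four ways). Arm: 18 mm wide, 10 mm thick, level with the underside
- grip (a point): middle height of the crank's black upright grip, 22 mm thick, which spins freely on its pin: 65 mm along the crank's x from the hub axis, 32 mm above the crank's underside; the grip reaches from 10 to 52 mm above the underside
- mat: fixed black rubber mat 180 (x) x 160 (y) x 3 mm; origin under its centre, axes along its sides
- spare_hub: bystander: loose metal wheel hub, 60 x 110 x 60 mm, behind the clamp
- mug_1: bystander: orange mug, 81 x 113 x 101 mm, behind and left of the clamp
Things that resemble listed ones, but are neither listed nor needed, are in the scene too. Leave any blue or yellow look-alike of the panel alone.

How it is judged (in metres and radians):
On the way, in this order (a step that is already met when the one before it is completed fails the run):
1. the tall panel stands in the clamp's slot, released (x of panel_top in the frame of slot between -0.02 and 0.02 m and z of panel in the frame of slot below 0.008 m and y of panel in the frame of slot between -0.02 and 0.022 m and angle between panel's own z axis and vertical below 0.3 rad and contact force between the fingers and panel below 0.1 N), for 0.2 s.
2. the crank sits fully down on the square shaft (horizontal distance between crank and spindle_seat below 0.004 m and z of crank in the frame of spindle_seat below 0.003 m and angle between crank's own z axis and vertical below 0.12 rad), for 0.2 s.
3. the jaw is wound tight on the panel with the crank on the shaft (contact force between jaw and panel above 8 N and value of joint spindle above 3.5 rad and horizontal distance between crank and spindle_seat below 0.006 m and z of crank in the frame of spindle_seat below 0.008 m), for 0.2 s.
At the end, for the whole second after the job is handed in: the tall panel stands in the slot within 20 mm of its middle along x, on the base within 6 mm, upright within 0.06 rad, pressed by the moving jaw with over 8 N; the crank lies at rest flat (0.1 rad, 6 mm) with its hub on the mat (contact force between jaw and panel above 8 N and angle between panel's own z axis and vertical below 0.06 rad and x of panel_top in the frame of slot between -0.02 and 0.02 m and z of panel in the frame of slot below 0.006 m and x of crank in the frame of mat between -0.09 and 0.09 m and y of crank in the frame of mat between -0.08 and 0.08 m and z of crank in the frame of mat below 0.006 m and angle between crank's own z axis and vertical below 0.1 rad and linear speed of crank below 0.02 m/s); the robot touches nothing.
It fails at once if a short panel toppled or knocked out of the stack (angle between any of short_panel_a, short_panel_b's own z axis and vertical above 0.7 rad or distance of any of short_panel_a, short_panel_b from where it was at the start of the episode above 0.04 m).
It fails at once if the wheel hub or the mug moved over 30 mm or the mug tipped (distance of any of spare_hub, mug_1 from where it was at the start of the episode above 0.03 m or angle between mug_1's own z axis and vertical above 0.3 rad).
It also fails if it takes over 72 s, if anything falls off the work surface, if the arm or the gripper's body presses on something with over 40 N, if the wrist force passes 120 N, or if a joint passes its speed limit or range.

## Working session

There is one attempt and no reset: what is moved stays moved. The work goes in short steps, Python scripts to look and compute and a tool call to move; the robot and the scene stay as the last step left them, time stands still between calls to the robot, and variables do not carry over. Pictures are saved under pics/ and viewed, at most 10 in all, crops included, and the job is handed in when it is done.

Besides the shell and the picture viewer there is one more tool, called after ">>>" by a JSON object that holds its "fn" and its "kwargs". play_rows: Moves the arm, as the interface text tells. Its arguments: {"type":"object","properties":{"rows":{"type":"array"},"force":{"type":"number"}},"required":["rows"]}

```bash
mkdir -p pics
cat > h.py <<'E'
import numpy as np, cv2
from rig import r
from scipy.spatial.transform import Rotation as R
def grab(n,fn=None):
    f=r.grab_frame(n)
    f['pixels']=np.array(f['pixels'])
    if fn: cv2.imwrite('pics/'+fn,f['pixels'][:,:,::-1])
    return f
def K(f): return np.array([[f['fx'],0,f['cx']],[0,f['fy'],f['cy']],[0,0,1]])
def ray(f,uv):
    T=np.array(f['pose']); d=T[:3,:3]@np.linalg.inv(K(f))@[uv[0],uv[1],1]
    return T[:3,3],d/np.linalg.norm(d)
def onz(f,uv,z):
    o,d=ray(f,uv); return o+d*(z-o[2])/d[2]
def tri(f1,a,f2,b):
    A=0;B=0
    for o,d in (ray(f1,a),ray(f2,b)):
        P=np.eye(3)-np.outer(d,d); A=A+P; B=B+P@o
    return np.linalg.solve(A,B)
def proj(f,p):
    T=np.array(f['pose']); c=T[:3,:3].T@(np.array(p)-T[:3,3]); q=K(f)@c; return q[:2]/q[2]
E
python3 - <<'E'
from h import *
import pickle
F={}
for n in('scene','side','wrist'):
    F[n]=grab(n,n+'0.png'); print(n,F[n]['fx'],np.round(F[n]['pose'],3).tolist())
pickle.dump(F,open('f0.pkl','wb'))
s=r.sense(); print({k:np.round(v,3).tolist() for k,v in s.items()}, r.tcp_to_grasp)
a=np.vstack([F['scene']['pixels'],])
E
```

```text
scene 480.6996104506954 [[0.689, -0.486, 0.538, -198.346], [-0.725, -0.475, 0.499, -703.375], [0.013, -0.733, -0.68, 1018.31], [0.0, 0.0, 0.0, 1.0]]
side 400.25016152596214 [[-0.813, -0.252, 0.524, -80.078], [-0.582, 0.331, -0.743, 854.713], [0.014, -0.91, -0.415, 601.429], [0.0, 0.0, 0.0, 1.0]]
wrist 344.4737795316104 [[1.0, -0.001, -0.001, 625.002], [-0.001, -0.962, -0.271, 68.583], [-0.001, 0.271, -0.962, 373.606], [0.0, 0.0, 0.0, 1.0]]
{'clock': 0.15, 'qpos': [-0.002, 0.353, 1.634, 0.0, 1.155, -0.002], 'qvel': [-0.001, -0.002, -0.002, 0.001, -0.0, -0.001], 'joint_efforts': [-0.001, -60.564, -34.234, -0.0, 0.006, -0.0], 'eef_pos': [624.653, -0.009, 230.746], 'tcp_rot': [-3.141, -0.0, 1.571], 'contact_force': [-0.503, -0.17, -0.009], 'wrist_torque': [-0.029, 0.014, -0.007], 'grasp_force': 0.0, 'opening': 0.998} 18.700000000000003
```

View pics/scene0.png

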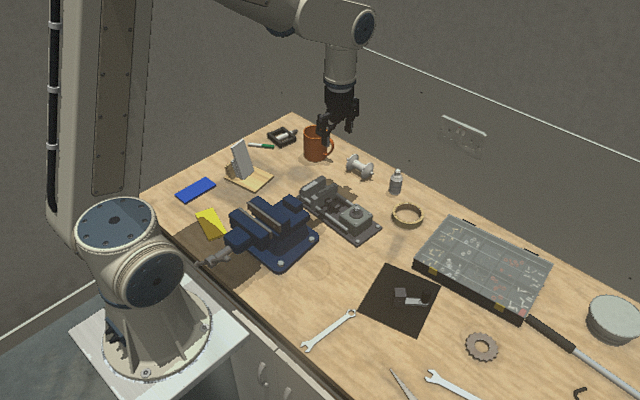

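View pics/side0.png

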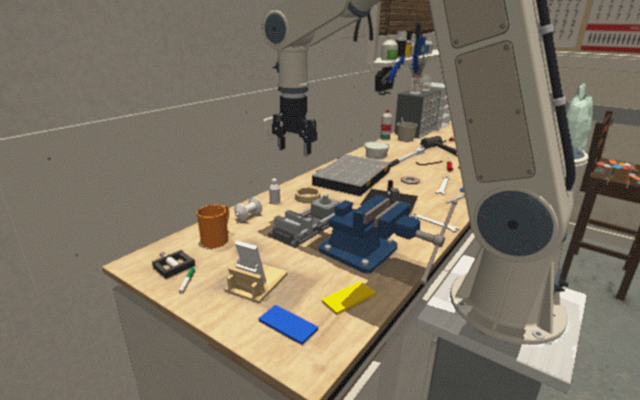

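Scene view: the rack with its panels is at (245,168), the grey clamp runs from (310,190) to (365,230), the mat with the crank is at (400,298), the mug at (315,143) and the metal hub at (360,165). The blue vise at (270,235), the blue plate (195,190) and the yellow wedge (210,222) are look-alikes to leave alone. Side view: the rack is at (252,275), with the tall bare panel standing up at (248,258).

Run:
```python
from h import *
import pickle
F=pickle.load(open('f0.pkl','rb'))
S=F['scene'];D=F['side']
for n,uv,z in(('rack',(248,180),10),('clamp shaft',(357,210),70),('clamp end left',(313,185),60),('mat',(400,298),3),('mug',(315,150),50),('hub',(360,168),30),('vise',(265,215),100)):
    print(n,np.round(onz(S,uv,z)))
c1=cv2.resize(S['pixels'][130:250,215:390],None,fx=4.5,fy=4.5,interpolation=cv2.INTER_CUBIC)
cv2.imwrite('pics/c1.png',c1[:,:,::-1])
a=cv2.resize(D['pixels'][190:310,200:350],None,fx=5,fy=5,interpolation=cv2.INTER_CUBIC)
cv2.imwrite('pics/c2.png',a[:,:,::-1])
```

```text
rack [504. 264.  10.]
clamp shaft [ 594. -114.   70.]
clamp end left [592.  58.  60.]
mat [ 480. -360.    3.]
mug [732. 185.  50.]
hub [784.  31.  30.]
vise [379.  33. 100.]
```

View pics/c1.png

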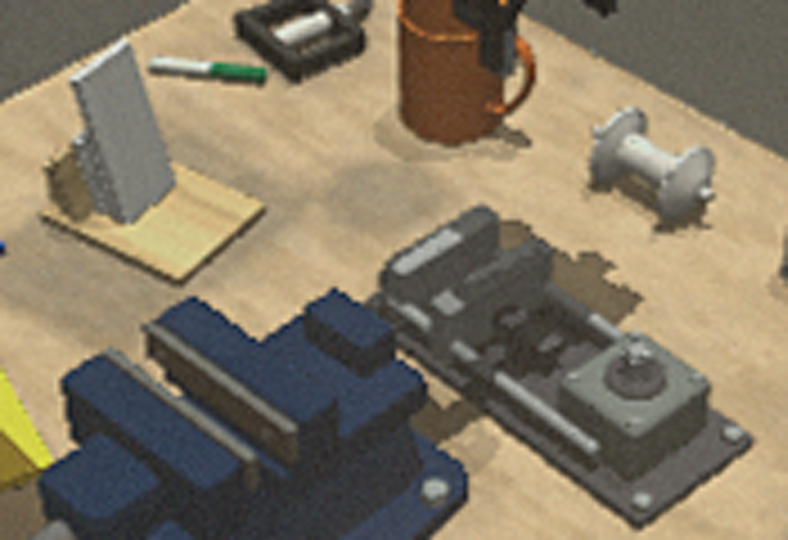

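View pics/c2.png

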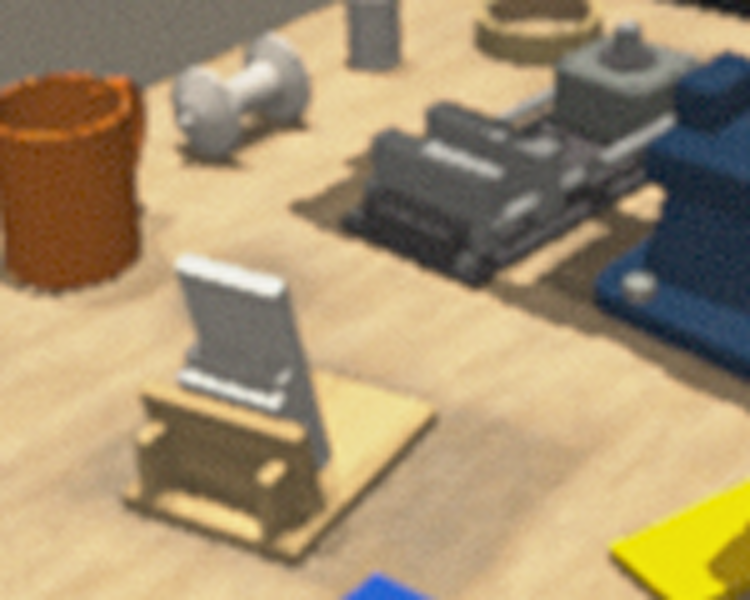

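The tall panel is the front one of the three: in the scene crop its front face runs clear from (103,60) down to the base at (150,203). The short panels' edges sit behind it at (85,165). I'll measure the coarse poses next.

Run:
```python
from h import *
import pickle
F=pickle.load(open('f0.pkl','rb'))
S=F['scene'];D=F['side']
s=lambda u,v:(215+u/4.5,130+v/4.5)
d=lambda u,v:(200+u/5,190+v/5)
P=lambda *a:print(*[np.round(x,1) if not isinstance(x,str) else x for x in a])
P('top c',tri(S,s(102,60),D,d(232,275)))
P('top front near?',tri(S,s(80,82),D,d(284,295)),tri(S,s(130,42),D,d(180,258)))
P('bottom near,far z10',onz(S,s(125,222),10),onz(S,s(175,183),10))
P('rack corners',onz(S,s(183,280),10),onz(S,s(265,207),10),onz(S,s(42,215),10))
P('rack side',onz(D,d(435,412),10),onz(D,d(300,555),10),onz(D,d(125,492),10))
P('clamp corners',onz(S,s(640,518),10),onz(S,s(750,432),10))
P('shaft top z81',onz(S,s(637,345),81), onz(D,d(628,25),81),tri(S,s(637,345),D,d(628,25)))
P('fixed jaw top z60 left..',onz(S,s(390,270),60),onz(S,s(490,212),60))
P('box top z56 corners',onz(S,s(562,397),56),onz(S,s(645,455),56),onz(S,s(708,380),56),onz(S,s(630,330),56))
m=S['pixels'].astype(int); 
dark=((m.max(2)<60)&(np.indices(m.shape[:2])[1]>350)&(np.indices(m.shape[:2])[0]>255)&(np.indices(m.shape[:2])[0]<345)&(np.indices(m.shape[:2])[1]<445)).astype(np.uint8)
n,l,st,c=cv2.connectedComponentsWithStats(dark); i=1+st[1:,4].argmax()
ys,xs=np.where(l==i); pts=np.array([onz(S,(x,y),3)[:2] for x,y in zip(xs,ys)],np.float32)
P('mat',str(cv2.minAreaRect(pts)))
c=cv2.resize(S['pixels'][260:340,355:445],None,fx=6,fy=6,interpolation=cv2.INTER_CUBIC); cv2.imwrite('pics/c3.png',c[:,:,::-1])
```

```text
top c [514.4 310.7 124.7]
top front near? [489.  304.5 121.4] [543.2 314.7 124.4]
bottom near,far z10 [494.8 278.9  10. ] [548.6 286.8  10. ]
rack corners [483.  202.2  10. ] [576.1 219.8  10. ] [458.3 327.3  10. ]
rack side [477.3 214.2  10. ] [454.2 336.5  10. ] [553.  352.2  10. ]
clamp corners [ 536.  -168.8   10. ] [ 642.7 -171.8   10. ]
shaft top z81 [ 593.8 -111.2   81. ] [ 586.3 -108.7   81. ] [ 590.9 -112.4   80.6]
fixed jaw top z60 left.. [551.8  66.7  60. ] [641.9  60.   60. ]
box top z56 corners [545.9 -92.3  56. ] [ 544.  -162.1   56. ] [ 621.9 -148.5   56. ] [622.6 -83.   56. ]
mat ((525.406005859375, -395.64837646484375), (229.5352783203125, 113.15977478027344), 53.98916244506836)
```

View pics/c3.png

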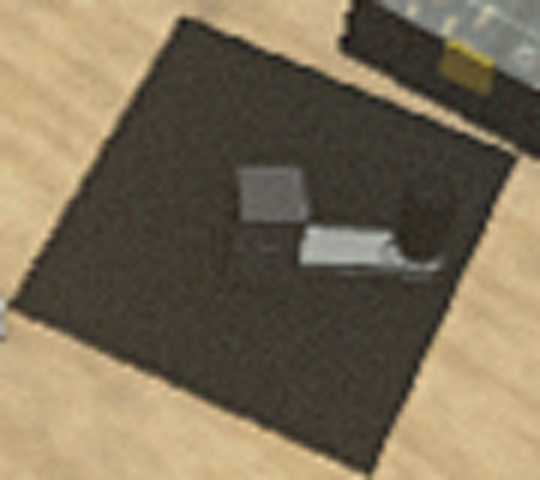

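Mat crop: the mat's corners are at crop (183,17), (517,155), (370,472) and (12,303). The crank's hub top is at (272,195), with the arm running right to the black grip at (428,200). Next I'll plan the move above the panel.

```bash
cat >> h.py <<'E'
def frame(z,y):
    z=np.array(z,float)/np.linalg.norm(z); y=np.array(y,float); y-=z*(y@z); y/=np.linalg.norm(y)
    return np.column_stack([np.cross(y,z),y,z])
def plan(p,Rg,n,start=None,fing=0):
    s=r.sense() if start is None else start
    p0=np.array(s['eef_pos']); R0=R.from_euler('xyz',s['tcp_rot'])
    w=(R0.inv()*R.from_matrix(Rg)).as_rotvec()/n; d=(np.array(p)-p0)/n
    print('n',n,'shift',np.round(d*n,1),'turn deg',np.round(np.degrees(w*n),2))
    for i in range(n):
        Ri=R0*R.from_rotvec(w*i); print('dp',np.round(Ri.inv().apply(d)/40,3).tolist(),'turn',np.round(np.degrees(w)/6,3).tolist())
def panelR(yaw,tilt):
    yh=np.array([-np.sin(yaw),np.cos(yaw),0]); pz=yh*np.sin(tilt)+np.array([0,0,np.cos(tilt)])
    return frame(-pz,[np.cos(yaw),np.sin(yaw),0]),pz
E
python3 - <<'E'
from h import *
import pickle
F=pickle.load(open('f0.pkl','rb'));S=F['scene'];D=F['side']
G,pz=panelR(.185,.24)
T=np.array([514.4,310.7,127.5])
plan(T+65*pz,G,10)
c=lambda u,v:(355+u/6,260+v/6)
M=np.array([onz(S,c(*q),3) for q in((183,17),(517,155),(370,472),(12,303))]);print(M.round(1),M.mean(0))
e=M[0]-M[1];print('edges',[np.linalg.norm(M[i]-M[i-1]).round(1) for i in range(4)],np.arctan2(*(M[1]-M[0])[1::-1]),np.arctan2(*(M[0]-M[3])[1::-1]))
h=onz(S,c(272,195),47);g=onz(S,c(428,190),55);print('hub',h,'grip',g,np.linalg.norm((g-h)[:2]),np.arctan2(g[1]-h[1],g[0]-h[0]))
s=lambda u,v:(215+u/4.5,130+v/4.5)
print('vise tip',onz(S,s(425,375),60),onz(S,s(395,340),80))
E
```

```text
n 10 shift [-113.1  325.9  -40.1] turn deg [ -1.33 -13.72 -10.54]
dp [0.815, -0.283, 0.101] turn [-0.022, -0.229, -0.176]
dp [0.822, -0.268, 0.08] turn [-0.022, -0.229, -0.176]
dp [0.828, -0.253, 0.06] turn [-0.022, -0.229, -0.176]
dp [0.834, -0.238, 0.039] turn [-0.022, -0.229, -0.176]
dp [0.839, -0.222, 0.019] turn [-0.022, -0.229, -0.176]
dp [0.843, -0.207, -0.002] turn [-0.022, -0.229, -0.176]
dp [0.847, -0.191, -0.022] turn [-0.022, -0.229, -0.176]
dp [0.849, -0.176, -0.043] turn [-0.022, -0.229, -0.176]
dp [0.851, -0.16, -0.064] turn [-0.022, -0.229, -0.176]
dp [0.852, -0.144, -0.085] turn [-0.022, -0.229, -0.176]
[[ 545.6 -262.1    3. ]
 [ 585.6 -414.5    3. ]
 [ 413.  -458.3    3. ]
 [ 374.6 -305.3    3. ]] [ 479.71246848 -360.03969848    3.        ]
edges [np.float64(176.4), np.float64(157.5), np.float64(178.1), np.float64(157.7)] -1.3137786460823053 0.24721677491023653
hub [ 464.04625835 -365.61061879   47.        ] grip [ 505.05012037 -412.80853981   55.        ] 62.52167983446938 -0.8555090660772356
vise tip [496.93502603 -19.73070463  60.        ] [491.66849156   1.47775163  80.        ]
```

>>> {"fn": "play_rows", "kwargs": {"rows": [{"dp":[0.81,-0.28,0.1],"turn":[-0.02,-0.23,-0.18],"fingers":0},{"dp":[0.82,-0.27,0.08],"turn":[-0.02,-0.23,-0.18],"fingers":0},{"dp":[0.83,-0.25,0.06],"turn":[-0.02,-0.23,-0.18],"fingers":0},{"dp":[0.83,-0.24,0.04],"turn":[-0.02,-0.23,-0.18],"fingers":0},{"dp":[0.84,-0.22,0.02],"turn":[-0.02,-0.23,-0.18],"fingers":0}]}}

```text
clock: 0.57
eef_pos: [567.6, 163.7, 210.9]
tcp_rot: [3.137, 0.122, 1.665]
contact_force: [1.0, 0.4, 0.0]
opening: 0.999
grasp_force: 0.0
```

>>> {"fn": "play_rows", "kwargs": {"rows": [{"dp":[0.84,-0.21,0],"turn":[-0.02,-0.23,-0.18],"fingers":0},{"dp":[0.85,-0.19,-0.02],"turn":[-0.02,-0.23,-0.18],"fingers":0},{"dp":[0.85,-0.18,-0.04],"turn":[-0.02,-0.23,-0.17],"fingers":0},{"dp":[0.85,-0.16,-0.06],"turn":[-0.02,-0.23,-0.17],"fingers":0},{"dp":[0.85,-0.14,-0.09],"turn":[-0.02,-0.23,-0.17],"fingers":0}]}}

```text
clock: 0.98
eef_pos: [510.4, 326.7, 190.4]
tcp_rot: [-3.14, 0.243, 1.758]
contact_force: [-0.1, 0.8, -0.3]
opening: 1.001
grasp_force: 0.0
```

>>> {"fn": "play_rows", "kwargs": {"rows": [{"dp":[0,0,0],"turn":[0,0,0],"fingers":0},{"dp":[0,0,0],"turn":[0,0,0],"fingers":0},{"dp":[0,0,0],"turn":[0,0,0],"fingers":0}]}}

```text
clock: 1.23
eef_pos: [511.2, 324.9, 190.4]
tcp_rot: [-3.14, 0.242, 1.758]
contact_force: [0.3, -0.3, 1.0]
opening: 0.996
grasp_force: 0.0
```

Run:
```python
from h import *
import pickle
f=grab('wrist'); pickle.dump(f,open('w1.pkl','wb'))
w0=pickle.load(open('f0.pkl','rb'))['wrist']
im=np.hstack([cv2.resize(w0['pixels'],(400,250)),cv2.resize(f['pixels'],(400,250))])
im=np.vstack([im,cv2.resize(f['pixels'][100:300,100:540],(800,340))]) if 0 else im
b=np.vstack([cv2.resize(f['pixels'],(560,350)),cv2.resize(w0['pixels'],(560,350))[100:350]])
cv2.imwrite('pics/w1.png',b[:,:,::-1])
G,pz=panelR(.185,.24); T=np.array([514.4,310.7,127.5]); print(proj(f,T),proj(w0,[591,-112,81]),proj(w0,[591,43,10]))
print(r.sense()['eef_pos'],r.sense()['tcp_rot'])
```

```text
[325.1815608  207.80768731] [289.5796602  292.47437198] [292.09761027 122.66683423]
[511.58531784 324.32403773 190.64127056] [-3.13995137  0.24173902  1.75675129]
```

View pics/w1.png

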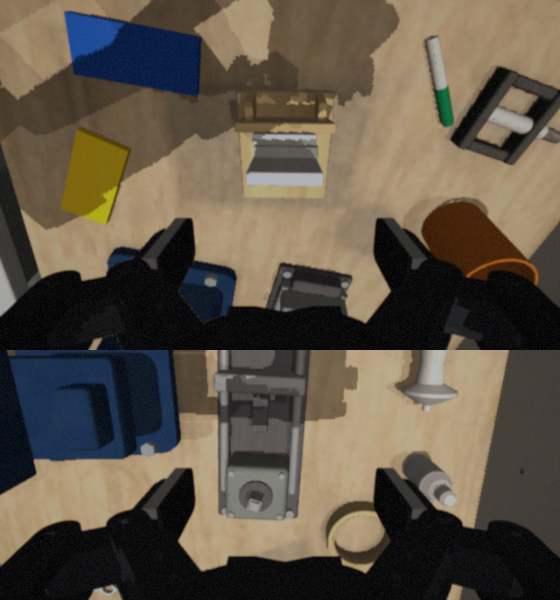

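Run:
```python
from h import *
import pickle
f=pickle.load(open('w1.pkl','rb')); g=cv2.cvtColor(f['pixels'],cv2.COLOR_RGB2HSV)
m=((g[:,:,1]<60)&(g[:,:,2]>150)).astype(np.uint8); m[:180]=0;m[235:]=0;m[:,:260]=0;m[:,390:]=0
n,l,st,c=cv2.connectedComponentsWithStats(m); i=1+st[1:,4].argmax(); ys,xs=np.where(l==i); print(st[i],c[i])
box=cv2.boxPoints(cv2.minAreaRect(np.column_stack([xs,ys]).astype(np.float32)))
P=np.array([onz(f,b,127.5) for b in box]);print(P.round(1),P.mean(0))
e=[P[(i+1)%4]-P[i] for i in range(4)];print([np.linalg.norm(x).round(1) for x in e],[np.arctan2(x[1],x[0]).round(3) for x in e])
T=onz(f,c[i],127.7); print(T)
G,pz=panelR(.185,.24); plan(T-41*pz,G,4)
```

```text
[ 281  198   89   15 1316] [325.42021277 204.94300912]
[[486.  312.6 127.5]
 [539.9 322.8 127.5]
 [542.4 312.8 127.5]
 [487.3 302.4 127.5]] [513.90540148 312.66302282 127.5       ]
[np.float64(54.8), np.float64(10.3), np.float64(56.1), np.float64(10.4)] [np.float64(0.187), np.float64(-1.321), np.float64(-2.955), np.float64(1.694)]
[514.13040757 312.93449825 127.7       ]
n 4 shift [   4.3  -21.  -102.8] turn deg [-0.08  0.1   0.05]
dp [0.024, 0.003, 0.656] turn [-0.003, 0.004, 0.002]
dp [0.024, 0.003, 0.656] turn [-0.003, 0.004, 0.002]
dp [0.023, 0.003, 0.656] turn [-0.003, 0.004, 0.002]
dp [0.023, 0.003, 0.656] turn [-0.003, 0.004, 0.002]
```

>>> {"fn": "play_rows", "kwargs": {"rows": [{"dp":[0.02,0,0.65],"turn":[0,0,0],"fingers":0},{"dp":[0.03,0,0.65],"turn":[0,0,0],"fingers":0},{"dp":[0.02,0,0.65],"turn":[0,0,0],"fingers":0},{"dp":[0.02,0,0.65],"turn":[0,0,0],"fingers":0},{"dp":[0,0,0],"turn":[0,0,0],"fingers":0}]}}

```text
clock: 1.7
eef_pos: [513.4, 300.0, 84.9]
tcp_rot: [-3.134, 0.245, 1.756]
contact_force: [-0.7, -1.0, -0.6]
opening: 0.999
grasp_force: 0.0
```

>>> {"fn": "play_rows", "kwargs": {"rows": [{"dp":[0,0,0],"turn":[0,0,0],"fingers":0.5},{"dp":[0,0,0],"turn":[0,0,0],"fingers":0.5},{"dp":[0,0,0],"turn":[0,0,0],"fingers":0.5},{"dp":[0,0,0],"turn":[0,0,0],"fingers":0.5},{"dp":[0,0,0],"turn":[0,0,0],"fingers":0.5}], "force": 70}}

```text
clock: 2.12
eef_pos: [516.5, 304.8, 90.8]
tcp_rot: [3.14, 0.241, 1.757]
contact_force: [1.8, -1.9, 7.3]
opening: 0.643
grasp_force: 73.8
```

>>> {"fn": "play_rows", "kwargs": {"rows": [{"dp":[0,0,-0.3],"turn":[0,0,0],"fingers":0.5},{"dp":[0,0,-0.5],"turn":[0,0,0],"fingers":0.5},{"dp":[0,0,-0.5],"turn":[0,0,0],"fingers":0.5},{"dp":[0,0,-0.5],"turn":[0,0,0],"fingers":0.5},{"dp":[0,0,-0.5],"turn":[0,0,0],"fingers":0.5}]}}

```text
clock: 2.53
eef_pos: [510.9, 326.6, 180.1]
tcp_rot: [-3.141, 0.241, 1.757]
contact_force: [0.7, 0.5, -1.8]
opening: 0.643
grasp_force: 74.2
```

>>> {"fn": "play_rows", "kwargs": {"rows": [{"dp":[0,0,-0.7],"turn":[0,0,0],"fingers":0.5},{"dp":[0,0,-0.7],"turn":[0,0,0],"fingers":0.5},{"dp":[0,0,-0.3],"turn":[0,0,0],"fingers":0.5}]}}

```text
clock: 2.78
eef_pos: [509.0, 343.9, 248.9]
tcp_rot: [3.138, 0.238, 1.757]
contact_force: [1.0, 0.2, -1.4]
opening: 0.638
grasp_force: 74.3
```

Run:
```python
from h import *
import pickle
s=r.sense();print(s['eef_pos'],s['tcp_rot'],s['opening'],s['grasp_force'])
w0=pickle.load(open('f0.pkl','rb'))['wrist']
c=cv2.resize(w0['pixels'][60:340,220:380],None,fx=2.1,fy=2.1,interpolation=cv2.INTER_CUBIC)
d=grab('side'); e=cv2.resize(d['pixels'][150:310,180:350],(425,400))
b=np.zeros((588,336+425,3),np.uint8); b[:,:336]=c; b[:400,336:]=e
cv2.imwrite('pics/c4.png',b[:,:,::-1])
```

```text
[508.99902346 343.90783965 248.86081094] [3.13830865 0.2380974  1.75694321] 0.638359153235513 74.25497889518738
```

View pics/c4.png

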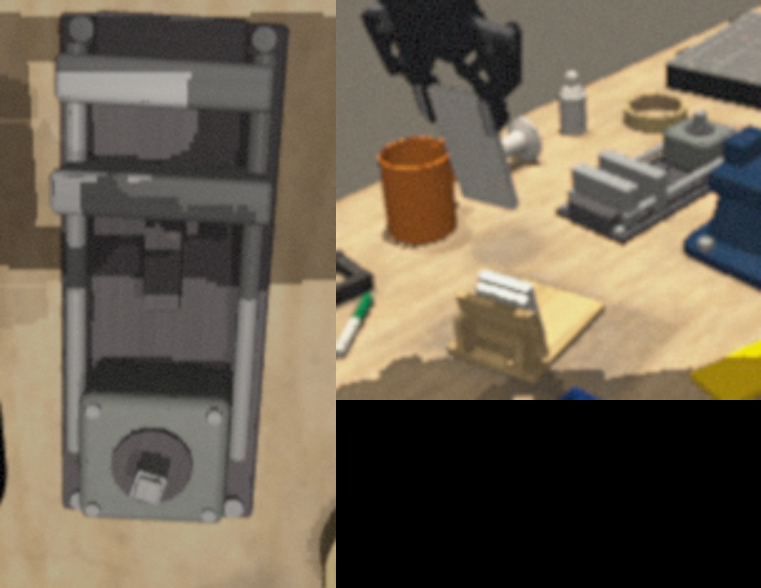

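Left half (first wrist view): the fixed jaw's top spans v 58–106, the moving jaw's top v 175–220, the collar is at (152,466) and the shaft's square top at (149,488). Right half: the tall panel is held, and both short panels still lean in the rack at (505,290).

Run:
```python
from h import *
import pickle
w=pickle.load(open('f0.pkl','rb'))['wrist']
c=lambda u,v:(220+u/2.1,60+v/2.1)
for n,u,v,z in(('fix far L',60,58,60),('fix near L',60,104,60),('fix near R',270,109,60),('fix far R',270,64,60),('mov +y L',55,175,60),('mov +y R',270,183,60),('mov -y L',55,212,60),('mov -y R',270,222,60),('baseUL',62,15,10),('UR',288,28,10),('LL',62,507,10),('LR',252,517,10),('collar',152,466,60),('shaft',149,488,81),('boxUL',85,395,56),('boxUR',230,400,56),('boxLL',83,515,56),('boxLR',222,520,56)):
    print(n,onz(w,c(u,v),z).round(1))
```

```text
fix far L [558.6  76.5  60. ]
fix near L [557.5  58.   60. ]
fix near R [646.   55.8  60. ]
fix far R [645.6  74.   60. ]
mov +y L [553.5  28.1  60. ]
mov +y R [646.5  24.6  60. ]
mov -y L [552.5  11.9  60. ]
mov -y R [646.9   7.4  60. ]
baseUL [550.1  97.2  10. ]
UR [657.2  91.3  10. ]
LL [ 534.2 -168.    10. ]
LR [ 643.1 -174.5   10. ]
collar [ 591.8 -112.8   60. ]
shaft [ 592.3 -111.9   81. ]
boxUL [560.3 -77.2  56. ]
boxUR [629.6 -79.8  56. ]
boxLL [ 556.  -142.6   56. ]
boxLR [ 625.7 -145.5   56. ]
```

Run:
```python
from h import *
G,_=panelR(-.056,0)
plan([601,48.4,225],G,10)
```

```text
n 10 shift [  91.5 -296.   -24.6] turn deg [ 1.92 13.5  13.83]
dp [-0.734, 0.087, 0.241] turn [0.032, 0.225, 0.23]
dp [-0.737, 0.105, 0.223] turn [0.032, 0.225, 0.23]
dp [-0.739, 0.124, 0.206] turn [0.032, 0.225, 0.23]
dp [-0.74, 0.142, 0.188] turn [0.032, 0.225, 0.23]
dp [-0.741, 0.161, 0.17] turn [0.032, 0.225, 0.23]
dp [-0.741, 0.179, 0.152] turn [0.032, 0.225, 0.23]
dp [-0.739, 0.198, 0.134] turn [0.032, 0.225, 0.23]
dp [-0.737, 0.216, 0.116] turn [0.032, 0.225, 0.23]
dp [-0.734, 0.234, 0.098] turn [0.032, 0.225, 0.23]
dp [-0.731, 0.252, 0.08] turn [0.032, 0.225, 0.23]
```

>>> {"fn": "play_rows", "kwargs": {"rows": [{"dp":[-0.73,0.09,0.24],"turn":[0.03,0.23,0.23],"fingers":0.5},{"dp":[-0.74,0.1,0.22],"turn":[0.03,0.22,0.23],"fingers":0.5},{"dp":[-0.74,0.12,0.21],"turn":[0.03,0.23,0.23],"fingers":0.5},{"dp":[-0.74,0.14,0.19],"turn":[0.03,0.22,0.23],"fingers":0.5},{"dp":[-0.74,0.16,0.17],"turn":[0.03,0.23,0.23],"fingers":0.5}]}}

```text
clock: 3.25
eef_pos: [553.0, 192.2, 231.2]
tcp_rot: [3.138, 0.122, 1.635]
contact_force: [0.5, 0.6, -1.7]
opening: 0.646
grasp_force: 74.3
```

>>> {"fn": "play_rows", "kwargs": {"rows": [{"dp":[-0.74,0.18,0.15],"turn":[0.03,0.22,0.23],"fingers":0.5},{"dp":[-0.74,0.2,0.13],"turn":[0.03,0.23,0.23],"fingers":0.5},{"dp":[-0.74,0.22,0.12],"turn":[0.03,0.22,0.23],"fingers":0.5},{"dp":[-0.73,0.23,0.1],"turn":[0.03,0.23,0.23],"fingers":0.5},{"dp":[-0.73,0.25,0.08],"turn":[0.03,0.22,0.23],"fingers":0.5}]}}

```text
clock: 3.67
eef_pos: [598.7, 44.2, 219.4]
tcp_rot: [-3.137, 0.004, 1.513]
contact_force: [0.0, 0.1, -0.9]
opening: 0.642
grasp_force: 74.3
```

>>> {"fn": "play_rows", "kwargs": {"rows": [{"dp":[0,0,0],"turn":[0,0,0],"fingers":0.5},{"dp":[0,0,0],"turn":[0,0,0],"fingers":0.5},{"dp":[0,0,0],"turn":[0,0,0],"fingers":0.5}]}}

```text
clock: 3.92
eef_pos: [598.5, 45.8, 219.7]
tcp_rot: [-3.137, 0.005, 1.514]
contact_force: [-1.3, 0.5, -2.2]
opening: 0.644
grasp_force: 74.3
```

Run:
```python
from h import *
import pickle
f=grab('side'); s=grab('scene'); pickle.dump((f,s),open('b.pkl','wb'))
st=r.sense(); print(st['opening'],np.round(st['eef_pos'],1),np.round(st['tcp_rot'],3))
G,_=panelR(-.056,0)
plan([601,48.4,96],G,4)
p=np.array(st['eef_pos']); uf=proj(f,p); us=proj(s,p-[0,0,40]); print(uf,us)
crop=lambda im,u,w,h,k:cv2.resize(im[int(u[1])-h:int(u[1])+h,int(u[0])-w:int(u[0])+w],None,fx=k,fy=k,interpolation=cv2.INTER_CUBIC)
a=crop(f['pixels'],proj(f,p-[0,0,60]),40,60,4.8); b=crop(s['pixels'],us,40,60,4.8)
cv2.imwrite('pics/c5.png',np.hstack([a,b])[:,:,::-1])
```

```text
0.645854517896721 [598.7  46.9 220.1] [-3.138  0.005  1.516]
n 4 shift [   2.3    1.5 -124.1] turn deg [-0.21  0.29  0.06]
dp [0.014, 0.017, 0.775] turn [-0.009, 0.012, 0.003]
dp [0.013, 0.016, 0.776] turn [-0.009, 0.012, 0.003]
dp [0.012, 0.015, 0.776] turn [-0.009, 0.012, 0.003]
dp [0.011, 0.015, 0.776] turn [-0.009, 0.012, 0.003]
[290.72447598 166.31384435] [317.67158826 154.01934499]
```

View pics/c5.png

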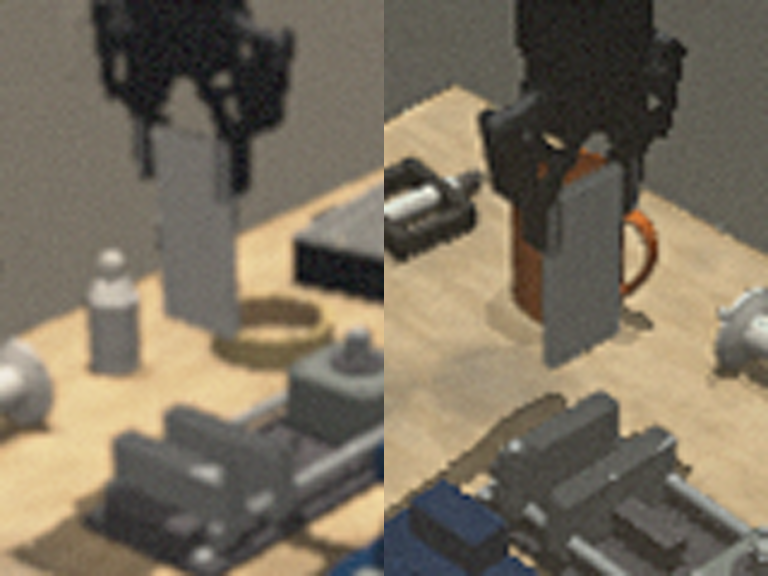

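Both views show the panel held upright above the slot, parallel to the jaws. I'm lowering it now.

>>> {"fn": "play_rows", "kwargs": {"rows": [{"dp":[0.01,0.01,0.75],"turn":[-0.01,0.01,0],"fingers":0.5},{"dp":[0.01,0.01,0.75],"turn":[-0.01,0.01,0],"fingers":0.5},{"dp":[0.01,0.02,0.75],"turn":[-0.01,0.01,0],"fingers":0.5},{"dp":[0.01,0.02,0.65],"turn":[0,0.01,0],"fingers":0.5},{"dp":[0,0,0],"turn":[0,0,0],"fingers":0.5}]}}

```text
clock: 4.43
eef_pos: [597.8, 48.1, 99.6]
tcp_rot: [-3.134, 0.002, 1.517]
contact_force: [-1.1, 0.1, -0.8]
opening: 0.643
grasp_force: 74.6
```

>>> {"fn": "play_rows", "kwargs": {"rows": [{"dp":[0,0,0],"turn":[0,0,0],"fingers":0.5},{"dp":[0,0,0],"turn":[0,0,0],"fingers":0.5},{"dp":[0,0,0],"turn":[0,0,0],"fingers":0.5}]}}

```text
clock: 4.68
eef_pos: [602.9, 47.4, 106.6]
tcp_rot: [3.138, 0.001, 1.515]
contact_force: [-0.4, 0.4, -1.9]
opening: 0.641
grasp_force: 74.6
```

>>> {"fn": "play_rows", "kwargs": {"rows": [{"dp":[0,0,0.1],"turn":[0,0,0],"fingers":0.5},{"dp":[0,0,0.05],"turn":[0,0,0],"fingers":0.5},{"dp":[0,0,0],"turn":[0,0,0],"fingers":0.5}]}}

```text
clock: 4.93
eef_pos: [601.6, 46.8, 98.8]
tcp_rot: [3.141, 0.001, 1.515]
contact_force: [-0.0, -0.4, -2.0]
opening: 0.64
grasp_force: 74.6
```

>>> {"fn": "play_rows", "kwargs": {"rows": [{"dp":[0,0,0.05],"turn":[0,0,0],"fingers":0.5},{"dp":[0,0,0],"turn":[0,0,0],"fingers":0.5}]}}

```text
clock: 5.1
eef_pos: [601.4, 46.7, 96.3]
tcp_rot: [3.142, 0.001, 1.514]
contact_force: [-0.4, 1.2, -2.1]
opening: 0.646
grasp_force: 74.6
```

>>> {"fn": "play_rows", "kwargs": {"rows": [{"dp":[0,0,0.04],"turn":[0,0,0],"fingers":0.5},{"dp":[0,0,0],"turn":[0,0,0],"fingers":0.5}]}}

```text
clock: 5.27
eef_pos: [601.4, 46.8, 94.6]
tcp_rot: [-3.142, 0.001, 1.514]
contact_force: [-0.8, 0.2, -1.1]
opening: 0.641
grasp_force: 74.6
```

>>> {"fn": "play_rows", "kwargs": {"rows": [{"dp":[0,0,0.04],"turn":[0,0,0],"fingers":0.5},{"dp":[0,0,0],"turn":[0,0,0],"fingers":0.5}]}}

```text
clock: 5.43
eef_pos: [601.5, 46.8, 93.0]
tcp_rot: [3.142, 0.001, 1.515]
contact_force: [-0.2, -0.7, -2.7]
opening: 0.642
grasp_force: 74.7
```

>>> {"fn": "play_rows", "kwargs": {"rows": [{"dp":[0,0,0.03],"turn":[0,0,0],"fingers":0.5},{"dp":[0,0,0],"turn":[0,0,0],"fingers":0.5}]}}

```text
clock: 5.6
eef_pos: [601.6, 46.8, 92.8]
tcp_rot: [3.141, 0.001, 1.515]
contact_force: [-3.5, -0.2, 7.1]
opening: 0.64
grasp_force: 75.8
```

>>> {"fn": "play_rows", "kwargs": {"rows": [{"dp":[0,0,0],"turn":[0,0,0],"fingers":0.25},{"dp":[0,0,0],"turn":[0,0,0],"fingers":0.15},{"dp":[0,0,0],"turn":[0,0,0],"fingers":0.05},{"dp":[0,0,0],"turn":[0,0,0],"fingers":0},{"dp":[0,0,0],"turn":[0,0,0],"fingers":0}]}}

```text
clock: 6.02
eef_pos: [601.6, 46.8, 92.0]
tcp_rot: [3.141, 0.001, 1.515]
contact_force: [0.1, -0.3, -0.1]
opening: 1.0
grasp_force: 0.0
```

>>> {"fn": "play_rows", "kwargs": {"rows": [{"dp":[0,0,0],"turn":[0,0,0],"fingers":0},{"dp":[0,0,-0.3],"turn":[0,0,0],"fingers":0},{"dp":[0,0,-0.9],"turn":[0,0,0],"fingers":0},{"dp":[0,0,-1],"turn":[0,0,0],"fingers":0},{"dp":[0,0,-1],"turn":[0,0,0],"fingers":0}]}}

```text
clock: 6.43
eef_pos: [600.9, 46.9, 221.9]
tcp_rot: [-3.141, 0.001, 1.515]
contact_force: [1.3, -0.0, 0.6]
opening: 1.001
grasp_force: 0.0
```

Run:
```python
from h import *
import pickle
s=r.sense();print(s['eef_pos'],s['opening'])
f=grab('wrist');pickle.dump(f,open('w2.pkl','wb'))
g=cv2.cvtColor(f['pixels'],cv2.COLOR_RGB2HSV)
print('pred top',proj(f,[601.5,46.8,130]))
# panel top plausible?
S=pickle.load(open('f0.pkl','rb'))['scene']
c=lambda u,v:(355+u/6,260+v/6)
# crank: align tool y across arm/hub faces, camera view pose
h=np.array([464,-365.6]);print(np.hypot(*h))
yaw=-.8555
for k in (yaw,yaw+np.pi/2):
    for sg in (1,-1):
        y=sg*np.array([np.cos(k),np.sin(k),0]);print(k,sg,R.from_matrix(frame([0,0,-1],y)).as_euler('xyz'))
# move toward crank with yaw: tool x = away
plan([464,-366,230],frame([0,0,-1],[np.cos(yaw),np.sin(yaw),0]),12)
```

```text
[600.87416457  46.87853106 221.91118742] 1.00059412280797
pred top [325.16458327 197.23244268]
590.7278222667356
-0.8555 1 [3.14159265 0.         0.71529633]
-0.8555 -1 [-3.14159265  0.         -2.42629633]
0.7152963267948965 1 [3.14159265 0.         2.28609265]
0.7152963267948965 -1 [ 3.14159265  0.         -0.8555    ]
n 12 shift [-141.2 -413.2   -1. ] turn deg [ 0.58 -0.28 45.8 ]
dp [-0.876, -0.245, -0.001] turn [0.008, -0.004, 0.636]
dp [-0.89, -0.187, -0.0] turn [0.008, -0.004, 0.636]
dp [-0.901, -0.127, 0.0] turn [0.008, -0.004, 0.636]
dp [-0.907, -0.067, 0.0] turn [0.008, -0.004, 0.636]
dp [-0.91, -0.006, 0.001] turn [0.008, -0.004, 0.636]
dp [-0.908, 0.054, 0.001] turn [0.008, -0.004, 0.636]
dp [-0.902, 0.115, 0.001] turn [0.008, -0.004, 0.636]
dp [-0.893, 0.175, 0.002] turn [0.008, -0.004, 0.636]
dp [-0.879, 0.234, 0.002] turn [0.008, -0.004, 0.636]
dp [-0.862, 0.292, 0.002] turn [0.008, -0.004, 0.636]
dp [-0.84, 0.348, 0.002] turn [0.008, -0.004, 0.636]
dp [-0.815, 0.404, 0.002] turn [0.008, -0.004, 0.636]
```

Run:
```python
from h import *
G=R.from_euler('xyz',[np.pi,0,2.286]).as_matrix()
plan([592,-113,195],G,8)
s=dict(eef_pos=[592,-113,195],tcp_rot=[np.pi,0,2.286]); print(r.sense()['qpos'])
plan([464,-366,195],G,8,s)
```

```text
n 8 shift [ -13.2 -160.2  -36. ] turn deg [  0.6    0.22 -44.2 ]
dp [-0.502, -0.014, 0.112] turn [0.013, 0.004, -0.921]
dp [-0.499, -0.062, 0.112] turn [0.013, 0.004, -0.921]
dp [-0.49, -0.11, 0.112] turn [0.013, 0.004, -0.921]
dp [-0.477, -0.157, 0.112] turn [0.013, 0.004, -0.921]
dp [-0.46, -0.202, 0.112] turn [0.013, 0.004, -0.921]
dp [-0.439, -0.245, 0.112] turn [0.013, 0.004, -0.921]
dp [-0.413, -0.286, 0.112] turn [0.013, 0.004, -0.921]
dp [-0.384, -0.324, 0.112] turn [0.013, 0.004, -0.921]
[ 7.59146514e-02  3.19866852e-01  1.68182401e+00 -1.06855966e-03
  1.12903002e+00  1.32563042e-01]
n 8 shift [-128. -253.    0.] turn deg [-0.  0. -0.]
dp [-0.335, -0.82, -0.0] turn [-0.0, 0.0, -0.0]
dp [-0.335, -0.82, -0.0] turn [-0.0, 0.0, -0.0]
dp [-0.335, -0.82, -0.0] turn [-0.0, 0.0, -0.0]
dp [-0.335, -0.82, -0.0] turn [-0.0, 0.0, -0.0]
dp [-0.335, -0.82, -0.0] turn [-0.0, 0.0, -0.0]
dp [-0.335, -0.82, -0.0] turn [-0.0, 0.0, -0.0]
dp [-0.335, -0.82, -0.0] turn [-0.0, 0.0, -0.0]
dp [-0.335, -0.82, -0.0] turn [-0.0, 0.0, -0.0]
```

>>> {"fn": "play_rows", "kwargs": {"rows": [{"dp":[-0.5,-0.01,0.11],"turn":[0.01,0,-0.92],"fingers":0},{"dp":[-0.5,-0.06,0.11],"turn":[0.01,0,-0.92],"fingers":0},{"dp":[-0.49,-0.11,0.11],"turn":[0.01,0,-0.92],"fingers":0},{"dp":[-0.48,-0.16,0.11],"turn":[0.01,0,-0.92],"fingers":0},{"dp":[-0.46,-0.2,0.11],"turn":[0.01,0,-0.92],"fingers":0}]}}

```text
clock: 6.9
eef_pos: [593.2, -54.2, 198.9]
tcp_rot: [-3.137, 0.0, 2.001]
contact_force: [0.4, 0.1, 0.6]
opening: 0.998
grasp_force: 0.0
```

>>> {"fn": "play_rows", "kwargs": {"rows": [{"dp":[-0.44,-0.25,0.11],"turn":[0.01,0,-0.92],"fingers":0},{"dp":[-0.41,-0.29,0.11],"turn":[0.01,0,-0.92],"fingers":0},{"dp":[-0.38,-0.32,0.12],"turn":[0.01,0,-0.92],"fingers":0},{"dp":[0,0,0],"turn":[0,0,0],"fingers":0},{"dp":[0,0,0],"turn":[0,0,0],"fingers":0}]}}

```text
clock: 7.32
eef_pos: [587.7, -114.0, 185.1]
tcp_rot: [-3.134, -0.002, 2.282]
contact_force: [0.4, 0.0, 0.6]
opening: 0.997
grasp_force: 0.0
```

>>> {"fn": "play_rows", "kwargs": {"rows": [{"dp":[0,0,0],"turn":[0,0,0],"fingers":0},{"dp":[0,0,0],"turn":[0,0,0],"fingers":0},{"dp":[0,0,0],"turn":[0,0,0],"fingers":0}]}}

```text
clock: 7.57
eef_pos: [588.1, -112.5, 185.2]
tcp_rot: [-3.134, -0.002, 2.285]
contact_force: [0.6, -0.3, -0.2]
opening: 0.999
grasp_force: 0.0
```

Run:
```python
from h import *
import pickle
f=grab('wrist');pickle.dump(f,open('w3.pkl','wb'));s=r.sense();print(s['eef_pos'],s['tcp_rot'],s['qpos'])
print(proj(f,[592,-113,81]))
```

```text
[ 588.03015498 -112.51063846  185.10115532] [-3.13385059e+00 -1.97867445e-03  2.28560426e+00] [-0.18877498  0.36290359  1.73023081 -0.00558443  1.05481011 -0.90081982]
[328.99919187 196.53037816]
```

>>> {"fn": "play_rows", "kwargs": {"rows": [{"dp":[-0.33,-0.82,0],"turn":[0,0,0],"fingers":0},{"dp":[-0.34,-0.82,0],"turn":[0,0,0],"fingers":0},{"dp":[-0.33,-0.82,0],"turn":[0,0,0],"fingers":0},{"dp":[-0.34,-0.82,0],"turn":[0,0,0],"fingers":0},{"dp":[-0.33,-0.82,0],"turn":[0,0,0],"fingers":0}]}}

```text
clock: 8.03
eef_pos: [507.2, -272.0, 186.2]
tcp_rot: [-3.134, -0.002, 2.286]
contact_force: [0.6, -0.1, 0.5]
opening: 0.998
grasp_force: 0.0
```

>>> {"fn": "play_rows", "kwargs": {"rows": [{"dp":[-0.33,-0.82,0],"turn":[0,0,0],"fingers":0},{"dp":[-0.34,-0.82,0],"turn":[0,0,0],"fingers":0},{"dp":[-0.34,-0.82,0],"turn":[0,0,0],"fingers":0},{"dp":[0,0,0],"turn":[0,0,0],"fingers":0},{"dp":[0,0,0],"turn":[0,0,0],"fingers":0}]}}

```text
clock: 8.45
eef_pos: [459.3, -367.3, 186.8]
tcp_rot: [-3.134, -0.002, 2.282]
contact_force: [0.3, -0.5, -0.5]
opening: 1.002
grasp_force: 0.0
```

>>> {"fn": "play_rows", "kwargs": {"rows": [{"dp":[0,0,0],"turn":[0,0,0],"fingers":0},{"dp":[0,0,0],"turn":[0,0,0],"fingers":0},{"dp":[0,0,0],"turn":[0,0,0],"fingers":0}]}}

```text
clock: 8.7
eef_pos: [460.6, -365.0, 186.7]
tcp_rot: [-3.134, -0.002, 2.287]
contact_force: [0.6, 0.3, 0.8]
opening: 1.002
grasp_force: 0.0
```

Run:
```python
from h import *
import pickle
f=grab('wrist');pickle.dump(f,open('w4.pkl','wb'));s=r.sense();print(s['eef_pos'],s['tcp_rot'])
h=proj(f,[464,-366,47]);g=proj(f,[507,-415,55]);print(h,g)
w2=pickle.load(open('w2.pkl','rb'));w3=pickle.load(open('w3.pkl','rb'))
u=proj(w3,[592,-113,81]).astype(int)
b=np.zeros((600,800,3),np.uint8)
def put(im,x0,y0,w,h,X,Y,k):
    c=cv2.resize(im[y0:y0+h,x0:x0+w],None,fx=k,fy=k,interpolation=cv2.INTER_CUBIC); c=c[:600-Y,:800-X]; b[Y:Y+c.shape[0],X:X+c.shape[1]]=c; print((x0,y0),(X,Y),k,c.shape)
put(w2['pixels'],245,130,160,110,0,0,2.5)
put(w3['pixels'],u[0]-40,u[1]-60,80,100,400,0,5)
hh=((h+g)/2).astype(int)
put(f['pixels'],hh[0]-66,max(0,hh[1]-60),133,100,0,300,3)
cv2.imwrite('pics/c6.png',b[:,:,::-1])
```

```text
[ 460.54132901 -365.10794029  186.70848865] [-3.13362615e+00 -2.30783206e-03  2.28700123e+00]
[328.06275941 185.08228658] [328.24677217 259.61289173]
(245, 130) (0, 0) 2.5 (275, 400, 3)
(np.int64(288), np.int64(136)) (400, 0) 5 (500, 400, 3)
(np.int64(262), np.int64(162)) (0, 300) 3 (300, 399, 3)
```

View pics/c6.png

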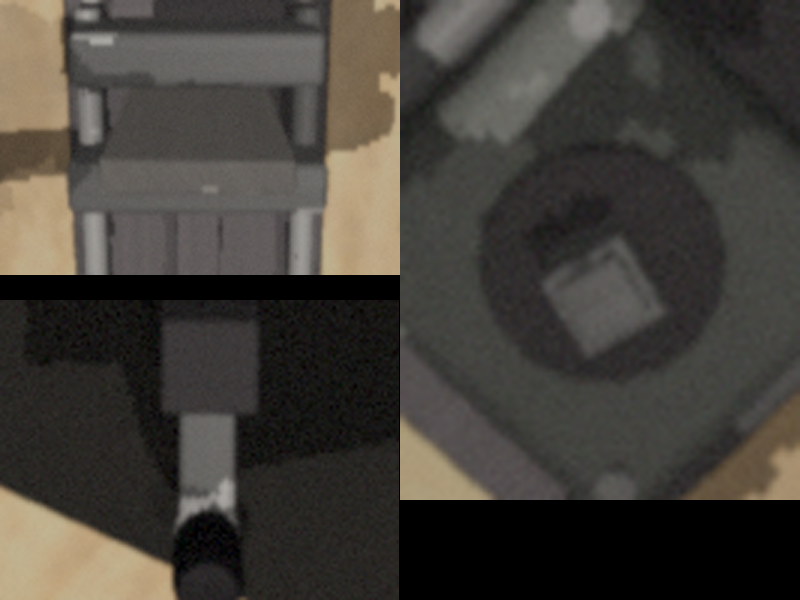

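Composite:
- **Top left:** the panel stands upright between the jaws, with its top at (200,175), matching the predicted position.
- **Right:** the shaft square has corners (541,286), (622,236), (666,312) and (590,358).
- **Bottom left:** the crank hub top spans u 163–258, v 320–413, with the arm straight down to the grip at (208,560).

Run:
```python
from h import *
import pickle
w3=pickle.load(open('w3.pkl','rb'));f=pickle.load(open('w4.pkl','rb'))
q=[(541,286),(622,236),(666,312),(590,358)]
P=np.array([onz(w3,(288+(u-400)/5,136+v/5),78.) for u,v in q]);print(P.round(1),P.mean(0))
for i in range(4):
    e=P[(i+1)%4]-P[i];print('shaft edge',np.linalg.norm(e).round(1),np.arctan2(e[1],e[0]).round(3))
col=onz(w3,(288+(602-400)/5,136+262/5),60);print('collar',col)
H=np.array([onz(f,(262+u/3,162+(v-300)/3),47) for u,v in((163,320),(258,320),(258,413),(163,413))]);print(H.round(1),H.mean(0))
for i in range(4):
    e=H[(i+1)%4]-H[i];print('hub edge',np.linalg.norm(e).round(1),np.arctan2(e[1],e[0]).round(3))
G=R.from_euler('xyz',[np.pi,0,2.287]).as_matrix()
s=r.sense();print(s['eef_pos'],s['tcp_rot'])
c=H.mean(0);plan([c[0],c[1],40],G,5)
```

```text
[[ 583.6 -118.    78. ]
 [ 587.7 -104.2   78. ]
 [ 600.5 -108.7   78. ]
 [ 596.6 -121.8   78. ]] [ 592.09940711 -113.15380602   78.        ]
shaft edge 14.4 1.283
shaft edge 13.6 -0.34
shaft edge 13.6 -1.86
shaft edge 13.6 2.861
collar [ 591.20583046 -112.66914769   60.        ]
[[ 447.3 -361.8   47. ]
 [ 467.2 -344.4   47. ]
 [ 485.3 -364.5   47. ]
 [ 464.9 -382.3   47. ]] [ 466.19715482 -363.24796613   47.        ]
hub edge 26.4 0.717
hub edge 27.0 -0.837
hub edge 27.1 -2.424
hub edge 27.0 2.28
[ 460.54132901 -365.10794029  186.70848865] [-3.13362615e+00 -2.30783206e-03  2.28700123e+00]
n 5 shift [   5.7    1.9 -146.7] turn deg [-0.46 -0.13  0.  ]
dp [-0.013, 0.033, 0.733] turn [-0.015, -0.004, 0.0]
dp [-0.013, 0.032, 0.733] turn [-0.015, -0.004, 0.0]
dp [-0.013, 0.031, 0.733] turn [-0.015, -0.004, 0.0]
dp [-0.012, 0.03, 0.733] turn [-0.015, -0.004, 0.0]
dp [-0.012, 0.029, 0.733] turn [-0.015, -0.004, 0.0]
```

>>> {"fn": "play_rows", "kwargs": {"rows": [{"dp":[-0.01,0.03,0.73],"turn":[-0.02,0,0],"fingers":0},{"dp":[-0.01,0.03,0.73],"turn":[-0.02,0,0],"fingers":0},{"dp":[-0.01,0.03,0.73],"turn":[-0.01,0,0],"fingers":0},{"dp":[-0.01,0.03,0.73],"turn":[-0.01,0,0],"fingers":0},{"dp":[-0.01,0.03,0.6],"turn":[-0.01,0,0],"fingers":0}]}}

```text
clock: 9.17
eef_pos: [465.1, -362.8, 44.0]
tcp_rot: [-3.141, -0.003, 2.287]
contact_force: [-0.4, 0.2, -0.1]
opening: 1.0
grasp_force: 0.0
```

>>> {"fn": "play_rows", "kwargs": {"rows": [{"dp":[0,0,0],"turn":[0,0,0],"fingers":0},{"dp":[0,0,0],"turn":[0,0,0],"fingers":0},{"dp":[0,0,0],"turn":[0,0,0],"fingers":0},{"dp":[0,0,0],"turn":[0,0,0],"fingers":0},{"dp":[0,0,0],"turn":[0,0,0],"fingers":0}]}}

```text
clock: 9.58
eef_pos: [466.0, -364.7, 47.6]
tcp_rot: [-3.141, 0.001, 2.285]
contact_force: [0.1, -0.7, 0.8]
opening: 0.997
grasp_force: 0.0
```

Run:
```python
from h import *
s=r.sense();print(s['eef_pos'],s['tcp_rot'])
plan([466.2,-363.2,18],R.from_euler('xyz',[np.pi,0,2.287]).as_matrix(),1)
```

```text
[ 466.02123285 -364.67033778   47.63748943] [-3.14138355e+00  6.22220365e-04  2.28546251e+00]
n 1 shift [  0.2   1.5 -29.6] turn deg [-0.01  0.04 -0.09]
dp [0.025, 0.028, 0.741] turn [-0.002, 0.006, -0.015]
```

>>> {"fn": "play_rows", "kwargs": {"rows": [{"dp":[0.02,0.03,0.35],"turn":[0,0,0],"fingers":0},{"dp":[0,0,0.37],"turn":[0,0,0],"fingers":0},{"dp":[0,0,0],"turn":[0,0,0],"fingers":0},{"dp":[0,0,0],"turn":[0,0,0],"fingers":0.3},{"dp":[0,0,0],"turn":[0,0,0],"fingers":0.6}], "force": 60}}

```text
clock: 10.0
eef_pos: [465.8, -363.0, 18.1]
tcp_rot: [-3.141, -0.001, 2.285]
contact_force: [-0.7, -0.1, 1.0]
opening: 0.747
grasp_force: 0.0
```

>>> {"fn": "play_rows", "kwargs": {"rows": [{"dp":[0,0,0],"turn":[0,0,0],"fingers":1},{"dp":[0,0,0],"turn":[0,0,0],"fingers":1},{"dp":[0,0,0],"turn":[0,0,0],"fingers":1},{"dp":[0,0,0],"turn":[0,0,0],"fingers":1},{"dp":[0,0,0],"turn":[0,0,0],"fingers":1}], "force": 100}}

```text
clock: 10.42
eef_pos: [465.8, -363.0, 18.1]
tcp_rot: [-3.141, -0.001, 2.285]
contact_force: [-0.9, -0.1, 7.7]
opening: 0.309
grasp_force: 99.0
```

>>> {"fn": "play_rows", "kwargs": {"rows": [{"dp":[0,0,-0.3],"turn":[0,0,0],"fingers":1},{"dp":[0,0,-0.7],"turn":[0,0,0],"fingers":1},{"dp":[0,0,-0.9],"turn":[0,0,0],"fingers":1},{"dp":[0,0,-0.8],"turn":[0,0,0],"fingers":1},{"dp":[0,0,0],"turn":[0,0,0],"fingers":1}]}}

```text
clock: 10.83
eef_pos: [468.5, -365.0, 132.0]
tcp_rot: [3.141, 0.007, 2.285]
contact_force: [1.1, -1.2, -1.5]
opening: 0.311
grasp_force: 98.8
```

Run:
```python
from h import *
s=r.sense();print(s['eef_pos'],s['tcp_rot'],s['opening'])
plan([591.8,-113,125],R.from_euler('xyz',[np.pi,0,2.842]).as_matrix(),10)
```

```text
[ 468.47361679 -364.97888303  131.96172251] [3.14053592 0.00700893 2.28533181] 0.31073165637672845
n 10 shift [123.3 252.   -7. ] turn deg [ -0.05   0.41 -31.89]
dp [0.274, 0.646, 0.016] turn [-0.001, 0.007, -0.532]
dp [0.238, 0.66, 0.016] turn [-0.001, 0.007, -0.532]
dp [0.2, 0.672, 0.017] turn [-0.001, 0.007, -0.532]
dp [0.163, 0.682, 0.017] turn [-0.001, 0.007, -0.532]
dp [0.125, 0.69, 0.017] turn [-0.001, 0.007, -0.532]
dp [0.086, 0.696, 0.017] turn [-0.001, 0.007, -0.532]
dp [0.047, 0.7, 0.017] turn [-0.001, 0.007, -0.532]
dp [0.008, 0.701, 0.017] turn [-0.001, 0.007, -0.532]
dp [-0.031, 0.701, 0.017] turn [-0.001, 0.007, -0.532]
dp [-0.07, 0.698, 0.017] turn [-0.001, 0.007, -0.532]
```

>>> {"fn": "play_rows", "kwargs": {"rows": [{"dp":[0.27,0.65,0.02],"turn":[0,0,-0.53],"fingers":1},{"dp":[0.24,0.66,0.02],"turn":[0,0.01,-0.53],"fingers":1},{"dp":[0.2,0.67,0.02],"turn":[0,0.01,-0.53],"fingers":1},{"dp":[0.16,0.68,0.02],"turn":[0,0,-0.53],"fingers":1},{"dp":[0.13,0.69,0.02],"turn":[0,0,-0.54],"fingers":1}]}}

```text
clock: 11.25
eef_pos: [527.2, -235.4, 121.1]
tcp_rot: [3.141, -0.005, 2.566]
contact_force: [1.5, -0.5, -2.4]
opening: 0.311
grasp_force: 99.0
```

>>> {"fn": "play_rows", "kwargs": {"rows": [{"dp":[0.09,0.7,0.02],"turn":[0,0,-0.53],"fingers":1},{"dp":[0.05,0.7,0.02],"turn":[0,0,-0.53],"fingers":1},{"dp":[0.01,0.7,0.02],"turn":[0,0,-0.53],"fingers":1},{"dp":[-0.03,0.7,0.02],"turn":[0,0,-0.54],"fingers":1},{"dp":[-0.07,0.7,0.02],"turn":[0,0,-0.53],"fingers":1}]}}

```text
clock: 11.67
eef_pos: [588.5, -108.9, 117.1]
tcp_rot: [3.14, -0.005, 2.845]
contact_force: [-0.8, -1.1, -2.8]
opening: 0.314
grasp_force: 98.9
```

>>> {"fn": "play_rows", "kwargs": {"rows": [{"dp":[0,0,0],"turn":[0,0,0],"fingers":1},{"dp":[0,0,0],"turn":[0,0,0],"fingers":1},{"dp":[0,0,0],"turn":[0,0,0],"fingers":1},{"dp":[0,0,0],"turn":[0,0,0],"fingers":1},{"dp":[0,0,0],"turn":[0,0,0],"fingers":1}]}}

```text
clock: 12.08
eef_pos: [588.1, -111.3, 117.2]
tcp_rot: [3.14, -0.004, 2.841]
contact_force: [0.9, -0.7, -2.5]
opening: 0.309
grasp_force: 99.2
```

Run:
```python
from h import *
s=r.sense();print(s['eef_pos'],s['tcp_rot'],s['opening'],s['qpos'])
plan([591.8,-113,100],R.from_euler('xyz',[np.pi,0,2.842]).as_matrix(),2)
```

```text
[ 588.05907714 -111.26804194  117.21470565] [ 3.1403291  -0.00446138  2.84097698] 0.30885792266344697 [-0.19050778  0.44290664  1.78253106  0.00219399  0.92045164 -1.46201774]
n 2 shift [  3.7  -1.7 -17.2] turn deg [ 0.07 -0.26 -0.06]
dp [-0.052, -0.007, 0.215] turn [0.006, -0.021, -0.005]
dp [-0.052, -0.007, 0.215] turn [0.006, -0.021, -0.005]
```

>>> {"fn": "play_rows", "kwargs": {"rows": [{"dp":[-0.05,-0.01,0.2],"turn":[0.01,-0.02,0],"fingers":1},{"dp":[-0.05,0,0.2],"turn":[0,-0.02,0],"fingers":1},{"dp":[0,0,0],"turn":[0,0,0],"fingers":1},{"dp":[0,0,0],"turn":[0,0,0],"fingers":1},{"dp":[0,0,0],"turn":[0,0,0],"fingers":1}]}}

```text
clock: 12.5
eef_pos: [592.0, -112.1, 100.9]
tcp_rot: [3.141, -0.001, 2.842]
contact_force: [0.1, -0.5, -2.0]
opening: 0.311
grasp_force: 99.2
```

>>> {"fn": "play_rows", "kwargs": {"rows": [{"dp":[0,0,0],"turn":[0,0,0],"fingers":1},{"dp":[0,0,0],"turn":[0,0,0],"fingers":1},{"dp":[0,0,0],"turn":[0,0,0],"fingers":1}]}}

```text
clock: 12.75
eef_pos: [592.4, -111.9, 101.5]
tcp_rot: [3.141, 0.0, 2.843]
contact_force: [-1.1, -1.2, -1.8]
opening: 0.314
grasp_force: 99.2
```

Run:
```python
from h import *
s=r.sense();print(s['eef_pos'],s['tcp_rot'])
plan([591.8,-113,96],R.from_euler('xyz',[np.pi,0,2.842]).as_matrix(),1)
S=grab('scene');D=grab('side')
u=proj(S,[592,-113,80]).astype(int);v=proj(D,[592,-113,80]).astype(int)
a=cv2.resize(S['pixels'][u[1]-35:u[1]+35,u[0]-28:u[0]+28],(400,500),interpolation=cv2.INTER_CUBIC)
b=cv2.resize(D['pixels'][v[1]-35:v[1]+35,v[0]-28:v[0]+28],(400,500),interpolation=cv2.INTER_CUBIC)
cv2.imwrite('pics/c7.png',np.hstack([a,b])[:,:,::-1])
```

```text
[ 592.39867008 -111.89294964  101.4590375 ] [3.14113442e+00 4.04117304e-04 2.84250652e+00]
n 1 shift [-0.6 -1.1 -5.5] turn deg [0.03 0.02 0.03]
dp [0.006, -0.031, 0.136] turn [0.004, 0.004, 0.005]
```

>>> {"fn": "play_rows", "kwargs": {"rows": [{"dp":[0.01,-0.03,0.12],"turn":[0,0,0],"fingers":1},{"dp":[0,0,0.05],"turn":[0,0,0],"fingers":1},{"dp":[0,0,0],"turn":[0,0,0],"fingers":1}]}}

```text
clock: 13.1
eef_pos: [590.9, -112.9, 93.7]
tcp_rot: [3.141, -0.001, 2.842]
contact_force: [-0.5, 0.3, -2.4]
opening: 0.312
grasp_force: 99.2
```

>>> {"fn": "play_rows", "kwargs": {"rows": [{"dp":[0,0,0.06],"turn":[0,0,0],"fingers":1},{"dp":[0,0,0],"turn":[0,0,0],"fingers":1}]}}

```text
clock: 13.27
eef_pos: [591.3, -112.9, 91.5]
tcp_rot: [3.141, -0.001, 2.842]
contact_force: [-0.9, -0.0, -1.6]
opening: 0.308
grasp_force: 99.2
```

>>> {"fn": "play_rows", "kwargs": {"rows": [{"dp":[0,0,0.06],"turn":[0,0,0],"fingers":1},{"dp":[0,0,0],"turn":[0,0,0],"fingers":1}]}}

```text
clock: 13.43
eef_pos: [591.3, -112.9, 89.2]
tcp_rot: [3.141, -0.0, 2.842]
contact_force: [-0.1, -0.7, -3.1]
opening: 0.311
grasp_force: 99.2
```

>>> {"fn": "play_rows", "kwargs": {"rows": [{"dp":[0,0,0.1],"turn":[0,0,0],"fingers":1},{"dp":[0,0,0.1],"turn":[0,0,0],"fingers":1},{"dp":[0,0,0],"turn":[0,0,0],"fingers":1}]}}

```text
clock: 13.68
eef_pos: [591.0, -112.8, 80.7]
tcp_rot: [3.141, -0.001, 2.842]
contact_force: [-0.6, 0.2, -2.7]
opening: 0.313
grasp_force: 99.2
```

>>> {"fn": "play_rows", "kwargs": {"rows": [{"dp":[0,0,0.08],"turn":[0,0,0],"fingers":1},{"dp":[0,0,0],"turn":[0,0,0],"fingers":1}]}}

```text
clock: 13.85
eef_pos: [591.2, -112.9, 77.8]
tcp_rot: [3.141, -0.001, 2.842]
contact_force: [0.2, 0.2, -2.8]
opening: 0.308
grasp_force: 99.2
```

>>> {"fn": "play_rows", "kwargs": {"rows": [{"dp":[0,0,0.04],"turn":[0,0,0],"fingers":1},{"dp":[0,0,0],"turn":[0,0,0],"fingers":1}]}}

```text
clock: 14.02
eef_pos: [591.5, -112.9, 76.6]
tcp_rot: [3.141, -0.0, 2.842]
contact_force: [-0.1, 0.2, -1.7]
opening: 0.309
grasp_force: 99.2
```

>>> {"fn": "play_rows", "kwargs": {"rows": [{"dp":[0,0,0.04],"turn":[0,0,0],"fingers":1},{"dp":[0,0,0],"turn":[0,0,0],"fingers":1}]}}

```text
clock: 14.18
eef_pos: [591.6, -113.0, 75.1]
tcp_rot: [3.141, 0.0, 2.842]
contact_force: [0.7, -0.3, -2.3]
opening: 0.31
grasp_force: 99.5
```

>>> {"fn": "play_rows", "kwargs": {"rows": [{"dp":[0,0,0.02],"turn":[0,0,0],"fingers":1},{"dp":[0,0,0],"turn":[0,0,0],"fingers":1}]}}

```text
clock: 14.35
eef_pos: [591.6, -113.0, 75.1]
tcp_rot: [3.141, 0.0, 2.842]
contact_force: [-2.3, 0.9, 5.1]
opening: 0.312
grasp_force: 100.3
```

>>> {"fn": "play_rows", "kwargs": {"rows": [{"dp":[0,0,0],"turn":[0,0,0],"fingers":1},{"dp":[0,0,0],"turn":[0,0,0.5],"fingers":1},{"dp":[0,0,0],"turn":[0,0,0.8],"fingers":1},{"dp":[0,0,0],"turn":[0,0,0.8],"fingers":1},{"dp":[0,0,0],"turn":[0,0,0.8],"fingers":1}]}}

```text
clock: 14.77
eef_pos: [591.1, -113.0, 75.0]
tcp_rot: [-3.141, -0.001, 2.535]
contact_force: [-5.5, 0.3, 7.9]
opening: 0.31
grasp_force: 100.4
```

>>> {"fn": "play_rows", "kwargs": {"rows": [{"dp":[0,0,0],"turn":[0,0,0.9],"fingers":1},{"dp":[0,0,0],"turn":[0,0,0.9],"fingers":1},{"dp":[0,0,0],"turn":[0,0,0.9],"fingers":1},{"dp":[0,0,0],"turn":[0,0,0.9],"fingers":1},{"dp":[0,0,0],"turn":[0,0,0],"fingers":1}]}}

```text
clock: 15.18
eef_pos: [591.1, -112.8, 75.1]
tcp_rot: [-3.141, -0.001, 2.156]
contact_force: [-5.2, 1.8, 7.4]
opening: 0.31
grasp_force: 100.5
```

Run:
```python
from h import *
s=r.sense();print(s['eef_pos'],s['tcp_rot'],s['contact_force'],s['wrist_torque'],s['qpos'][5])
```

```text
[ 591.05855286 -112.79743422   75.06474692] [-3.14138394e+00 -8.32821131e-04  2.15589570e+00] [-5.22517621  1.77899017  7.40835515] [ 0.22717501  0.84606947 -0.06504281] -0.7768221863388277
```

>>> {"fn": "play_rows", "kwargs": {"rows": [{"dp":[0,0,0],"turn":[0,0,0.9],"fingers":1},{"dp":[0,0,0],"turn":[0,0,0.9],"fingers":1},{"dp":[0,0,0],"turn":[0,0,0.9],"fingers":1},{"dp":[0,0,0],"turn":[0,0,0.9],"fingers":1},{"dp":[0,0,0],"turn":[0,0,0.9],"fingers":1}]}}

```text
clock: 15.6
eef_pos: [591.1, -112.7, 75.1]
tcp_rot: [-3.141, -0.001, 1.686]
contact_force: [-4.1, 1.8, 7.1]
opening: 0.308
grasp_force: 100.5
```

>>> {"fn": "play_rows", "kwargs": {"rows": [{"dp":[0,0,0],"turn":[0,0,0.9],"fingers":1},{"dp":[0,0,0],"turn":[0,0,0.9],"fingers":1},{"dp":[0,0,0],"turn":[0,0,0.9],"fingers":1},{"dp":[0,0,0],"turn":[0,0,0.9],"fingers":1},{"dp":[0,0,0],"turn":[0,0,0.9],"fingers":1}]}}

```text
clock: 16.02
eef_pos: [591.3, -112.8, 75.1]
tcp_rot: [-3.141, -0.0, 1.215]
contact_force: [-4.5, 1.2, 7.3]
opening: 0.311
grasp_force: 100.5
```

>>> {"fn": "play_rows", "kwargs": {"rows": [{"dp":[0,0,0],"turn":[0,0,0.9],"fingers":1},{"dp":[0,0,0],"turn":[0,0,0.9],"fingers":1},{"dp":[0,0,0],"turn":[0,0,0.9],"fingers":1},{"dp":[0,0,0],"turn":[0,0,0.9],"fingers":1},{"dp":[0,0,0],"turn":[0,0,0.9],"fingers":1}]}}

```text
clock: 16.43
eef_pos: [591.3, -112.8, 75.0]
tcp_rot: [-3.141, -0.0, 0.744]
contact_force: [-4.3, 1.6, 6.3]
opening: 0.313
grasp_force: 100.5
```

>>> {"fn": "play_rows", "kwargs": {"rows": [{"dp":[0,0,0],"turn":[0,0,0.9],"fingers":1},{"dp":[0,0,0],"turn":[0,0,0.9],"fingers":1},{"dp":[0,0,0],"turn":[0,0,0.9],"fingers":1},{"dp":[0,0,0],"turn":[0,0,0.9],"fingers":1},{"dp":[0,0,0],"turn":[0,0,0],"fingers":1}]}}

```text
clock: 16.85
eef_pos: [591.5, -112.8, 75.1]
tcp_rot: [-3.141, -0.0, 0.365]
contact_force: [-4.5, 1.1, 6.0]
opening: 0.31
grasp_force: 100.4
```

Run:
```python
from h import *
import pickle
s=r.sense();print(s['eef_pos'],s['tcp_rot'],s['contact_force'],s['wrist_torque'],s['qpos'][5])
S=grab('scene');D=grab('side');pickle.dump((S,D),open('k.pkl','wb'))
```

```text
[ 591.45989842 -112.84889811   75.06955849] [-3.14124059e+00 -3.06930916e-04  3.65254972e-01] [-4.53771176  1.10330214  5.99169795] [ 0.21743137  0.53294059 -0.03675184] 1.0138417091430671
```

>>> {"fn": "play_rows", "kwargs": {"rows": [{"dp":[0,0,0],"turn":[0,0,0.9],"fingers":1},{"dp":[0,0,0],"turn":[0,0,0.9],"fingers":1},{"dp":[0,0,0],"turn":[0,0,0.9],"fingers":1},{"dp":[0,0,0],"turn":[0,0,0.9],"fingers":1},{"dp":[0,0,0],"turn":[0,0,0.9],"fingers":1}]}}

```text
clock: 17.37
eef_pos: [591.5, -113.0, 75.1]
tcp_rot: [-3.141, -0.0, -0.105]
contact_force: [-3.9, 0.3, 5.8]
opening: 0.315
grasp_force: 100.3
```

>>> {"fn": "play_rows", "kwargs": {"rows": [{"dp":[0,0,0],"turn":[0,0,0.9],"fingers":1},{"dp":[0,0,0],"turn":[0,0,0.9],"fingers":1},{"dp":[0,0,0],"turn":[0,0,0.9],"fingers":1},{"dp":[0,0,0],"turn":[0,0,0.9],"fingers":1},{"dp":[0,0,0],"turn":[0,0,0],"fingers":1}]}}

```text
clock: 17.78
eef_pos: [591.4, -113.1, 75.1]
tcp_rot: [-3.141, -0.0, -0.483]
contact_force: [-3.0, 1.0, 6.7]
opening: 0.31
grasp_force: 100.3
```

Run:
```python
from h import *
import pickle
s=r.sense();print(s['eef_pos'],s['tcp_rot'],s['contact_force'],s['wrist_torque'],s['joint_efforts'][5],s['qpos'][5])
```

```text
[ 591.41562218 -113.08362748   75.0615659 ] [-3.14144119e+00 -4.33569457e-05 -4.82894915e-01] [-2.98176185  1.01567966  6.74454785] [-0.04866398  0.64051103 -0.01459085] 1.607782132923603 1.862077318058868
```

>>> {"fn": "play_rows", "kwargs": {"rows": [{"dp":[0,0,0],"turn":[0,0,0.6],"fingers":1},{"dp":[0,0,0],"turn":[0,0,0.6],"fingers":1},{"dp":[0,0,0],"turn":[0,0,0.6],"fingers":1},{"dp":[0,0,0],"turn":[0,0,0],"fingers":1}]}}

```text
clock: 18.12
eef_pos: [591.4, -113.1, 75.1]
tcp_rot: [-3.142, -0.0, -0.669]
contact_force: [-4.8, -1.2, 6.8]
opening: 0.314
grasp_force: 100.3
```

Run:
```python
from h import *
import pickle
s=r.sense();print(s['eef_pos'],s['tcp_rot'],s['contact_force'],s['wrist_torque'],s['joint_efforts'][5],s['qpos'][5])
```

```text
[ 591.40616421 -113.11427386   75.07132261] [-3.14152936e+00 -3.49760675e-05 -6.69330540e-01] [-4.75505182 -1.24657799  6.80224799] [-0.11986169  0.70843853 -0.02211836] 1.0619458928704262 2.04859585380347
```

>>> {"fn": "play_rows", "kwargs": {"rows": [{"dp":[0,0,0],"turn":[0,0,0.5],"fingers":1},{"dp":[0,0,0],"turn":[0,0,0.5],"fingers":1},{"dp":[0,0,0],"turn":[0,0,0.5],"fingers":1},{"dp":[0,0,0],"turn":[0,0,0.5],"fingers":1}]}}

```text
clock: 18.45
eef_pos: [591.3, -113.2, 75.0]
tcp_rot: [3.142, 0.0, -0.877]
contact_force: [-4.2, -1.2, 6.1]
opening: 0.312
grasp_force: 100.3
```

```bash
cat > t.py <<'E'
from h import *
s=r.sense();print('yaw',s['tcp_rot'][2].round(3),'F',np.round(s['contact_force'],1),'M',np.round(s['wrist_torque'],3),'e6',s['joint_efforts'][5].round(3),'q6',s['qpos'][5].round(3),'clk',s['clock'])
E
python3 t.py
```

```text
yaw -0.877 F [-4.2 -1.2  6.1] M [-0.152  0.791  0.149] e6 -0.905 q6 2.257 clk 18.45
```

>>> {"fn": "play_rows", "kwargs": {"rows": [{"dp":[0,0,0],"turn":[0,0,0.4],"fingers":1},{"dp":[0,0,0],"turn":[0,0,0.4],"fingers":1},{"dp":[0,0,0],"turn":[0,0,0],"fingers":1}]}}

```text
clock: 18.7
eef_pos: [591.3, -113.2, 75.1]
tcp_rot: [3.142, 0.0, -0.961]
contact_force: [-4.6, -0.2, 6.7]
opening: 0.308
grasp_force: 100.3
```

```bash
python3 t.py
```

```text
yaw -0.961 F [-4.6 -0.2  6.7] M [-0.184  0.729  0.057] e6 0.704 q6 2.341 clk 18.7
```

>>> {"fn": "play_rows", "kwargs": {"rows": [{"dp":[0,0,0],"turn":[0,0,0.4],"fingers":1},{"dp":[0,0,0],"turn":[0,0,0.4],"fingers":1},{"dp":[0,0,0],"turn":[0,0,0],"fingers":1}]}}

```text
clock: 18.95
eef_pos: [591.3, -113.2, 75.1]
tcp_rot: [3.141, 0.0, -1.045]
contact_force: [-4.9, -0.5, 7.3]
opening: 0.312
grasp_force: 100.4
```

```bash
python3 t.py
```

```text
yaw -1.045 F [-4.9 -0.5  7.3] M [-0.155  0.671 -0.073] e6 0.687 q6 2.424 clk 18.95
```

>>> {"fn": "play_rows", "kwargs": {"rows": [{"dp":[0,0,0],"turn":[0,0,0.4],"fingers":1},{"dp":[0,0,0],"turn":[0,0,0.4],"fingers":1},{"dp":[0,0,0],"turn":[0,0,0],"fingers":1}]}}

```text
clock: 19.2
eef_pos: [591.3, -113.2, 75.1]
tcp_rot: [3.141, -0.0, -1.128]
contact_force: [-3.5, -0.6, 6.2]
opening: 0.311
grasp_force: 100.4
```

```bash
python3 t.py
```

```text
yaw -1.128 F [-3.5 -0.6  6.2] M [-0.173  0.751  0.07 ] e6 0.822 q6 2.508 clk 19.2
```

>>> {"fn": "play_rows", "kwargs": {"rows": [{"dp":[0,0,0],"turn":[0,0,0.4],"fingers":1},{"dp":[0,0,0],"turn":[0,0,0.4],"fingers":1},{"dp":[0,0,0],"turn":[0,0,0],"fingers":1}]}}

```text
clock: 19.45
eef_pos: [591.2, -113.2, 75.1]
tcp_rot: [3.141, -0.0, -1.212]
contact_force: [-5.1, -0.8, 6.6]
opening: 0.312
grasp_force: 100.4
```

```bash
python3 t.py
```

```text
yaw -1.212 F [-5.1 -0.8  6.6] M [-0.185  0.786  0.416] e6 1.129 q6 2.591 clk 19.45
```

>>> {"fn": "play_rows", "kwargs": {"rows": [{"dp":[0,0,0],"turn":[0,0,0.3],"fingers":1},{"dp":[0,0,0],"turn":[0,0,0],"fingers":1}]}}

```text
clock: 19.62
eef_pos: [591.2, -113.2, 75.0]
tcp_rot: [3.141, -0.0, -1.242]
contact_force: [-3.7, -1.8, 7.5]
opening: 0.313
grasp_force: 100.4
```

```bash
python3 t.py
```

```text
yaw -1.242 F [-3.7 -1.8  7.5] M [-0.142  0.788  0.601] e6 1.051 q6 2.622 clk 19.6167
```

>>> {"fn": "play_rows", "kwargs": {"rows": [{"dp":[0,0,0],"turn":[0,0,0.3],"fingers":1},{"dp":[0,0,0],"turn":[0,0,0],"fingers":1}]}}

```text
clock: 19.78
eef_pos: [591.2, -113.2, 75.1]
tcp_rot: [3.141, -0.0, -1.273]
contact_force: [-4.6, -1.6, 7.4]
opening: 0.312
grasp_force: 100.4
```

```bash
python3 t.py
```

```text
yaw -1.273 F [-4.6 -1.6  7.4] M [-0.195  0.782  0.674] e6 1.13 q6 2.653 clk 19.7833
```

>>> {"fn": "play_rows", "kwargs": {"rows": [{"dp":[0,0,0],"turn":[0,0,0.3],"fingers":1},{"dp":[0,0,0],"turn":[0,0,0],"fingers":1},{"dp":[0,0,0],"turn":[0,0,0],"fingers":1},{"dp":[0,0,0],"turn":[0,0,0],"fingers":1},{"dp":[0,0,0],"turn":[0,0,0],"fingers":1}]}}

```text
clock: 20.2
eef_pos: [591.2, -113.2, 75.0]
tcp_rot: [3.141, -0.0, -1.303]
contact_force: [-4.1, 0.4, 6.9]
opening: 0.311
grasp_force: 100.4
```

```bash
python3 t.py
```

```text
yaw -1.303 F [-4.1  0.4  6.9] M [-0.177  0.797  0.748] e6 0.805 q6 2.682 clk 20.2
```

>>> {"fn": "play_rows", "kwargs": {"rows": [{"dp":[0,0,0],"turn":[0,0,-0.4],"fingers":1},{"dp":[0,0,0],"turn":[0,0,-0.4],"fingers":1},{"dp":[0,0,0],"turn":[0,0,0],"fingers":1}]}}

```text
clock: 20.45
eef_pos: [591.2, -113.2, 75.1]
tcp_rot: [3.141, -0.0, -1.217]
contact_force: [-4.3, -1.0, 6.7]
opening: 0.31
grasp_force: 100.4
```

```bash
python3 t.py
```

```text
yaw -1.217 F [-4.3 -1.   6.7] M [-0.195  0.81   0.422] e6 -0.317 q6 2.597 clk 20.45
```

>>> {"fn": "play_rows", "kwargs": {"rows": [{"dp":[0,0,0],"turn":[0,0,-0.4],"fingers":1},{"dp":[0,0,0],"turn":[0,0,-0.4],"fingers":1},{"dp":[0,0,0],"turn":[0,0,0],"fingers":1}]}}

```text
clock: 20.7
eef_pos: [591.3, -113.1, 75.1]
tcp_rot: [3.141, 0.0, -1.134]
contact_force: [-3.7, 0.7, 7.1]
opening: 0.31
grasp_force: 100.3
```

```bash
python3 t.py
```

```text
yaw -1.134 F [-3.7  0.7  7.1] M [-0.146  0.763  0.182] e6 -0.53 q6 2.513 clk 20.7
```

>>> {"fn": "play_rows", "kwargs": {"rows": [{"dp":[0,0,0],"turn":[0,0,-0.3],"fingers":1},{"dp":[0,0,0],"turn":[0,0,0],"fingers":1}]}}

```text
clock: 20.87
eef_pos: [591.3, -113.1, 75.0]
tcp_rot: [3.141, 0.0, -1.104]
contact_force: [-4.0, -0.7, 7.8]
opening: 0.309
grasp_force: 100.3
```

```bash
python3 t.py
```

```text
yaw -1.104 F [-4.  -0.7  7.8] M [-0.126  0.746  0.117] e6 -0.351 q6 2.483 clk 20.8667
```

>>> {"fn": "play_rows", "kwargs": {"rows": [{"dp":[0,0,-0.1],"turn":[0,0,0],"fingers":1},{"dp":[0,0,-0.15],"turn":[0,0,0],"fingers":1},{"dp":[0,0,-0.2],"turn":[0,0,0],"fingers":1},{"dp":[0,0,0],"turn":[0,0,0],"fingers":1}]}}

```text
clock: 21.2
eef_pos: [592.6, -113.1, 94.3]
tcp_rot: [-3.139, -0.001, -1.106]
contact_force: [1.0, 0.3, -2.4]
opening: 0.31
grasp_force: 99.3
```

>>> {"fn": "play_rows", "kwargs": {"rows": [{"dp":[0,0,-0.3],"turn":[0,0,0],"fingers":1},{"dp":[0,0,-0.5],"turn":[0,0,0],"fingers":1},{"dp":[0,0,-0.5],"turn":[0,0,0],"fingers":1},{"dp":[0,0,0],"turn":[0,0,0],"fingers":1},{"dp":[0,0,0],"turn":[0,0,0],"fingers":1}]}}

```text
clock: 21.62
eef_pos: [592.5, -113.0, 146.0]
tcp_rot: [-3.139, -0.001, -1.105]
contact_force: [0.4, 0.4, -2.3]
opening: 0.309
grasp_force: 99.5
```

Run:
```python
from h import *
import pickle
s=r.sense();print(s['eef_pos'],s['tcp_rot'],s['contact_force'],s['wrist_torque'])
G=R.from_euler('xyz',[np.pi,0,-1.104]).as_matrix()
plan([486,-385,130],G,9)
```

```text
[ 592.47359665 -112.97755632  145.9597485 ] [-3.13876489e+00 -1.47942065e-03 -1.10545833e+00] [ 0.42773299  0.39749398 -2.26172841] [-0.00216423  0.00888805  0.08006654]
n 9 shift [-106.5 -272.   -16. ] turn deg [-0.16 -0.08 -0.08]
dp [0.542, 0.604, 0.043] turn [-0.003, -0.002, -0.002]
dp [0.542, 0.604, 0.044] turn [-0.003, -0.002, -0.002]
dp [0.542, 0.604, 0.044] turn [-0.003, -0.002, -0.002]
dp [0.542, 0.604, 0.044] turn [-0.003, -0.002, -0.002]
dp [0.542, 0.604, 0.044] turn [-0.003, -0.002, -0.002]
dp [0.542, 0.604, 0.044] turn [-0.003, -0.002, -0.002]
dp [0.542, 0.604, 0.044] turn [-0.003, -0.002, -0.002]
dp [0.542, 0.604, 0.044] turn [-0.003, -0.002, -0.002]
dp [0.542, 0.604, 0.044] turn [-0.003, -0.002, -0.002]
```

>>> {"fn": "play_rows", "kwargs": {"rows": [{"dp":[0.54,0.6,0.04],"turn":[0,0,0],"fingers":1},{"dp":[0.54,0.6,0.04],"turn":[0,0,0],"fingers":1},{"dp":[0.54,0.6,0.04],"turn":[0,0,0],"fingers":1},{"dp":[0.54,0.6,0.04],"turn":[0,0,0],"fingers":1},{"dp":[0.54,0.6,0.04],"turn":[0,0,0],"fingers":1}]}}

```text
clock: 22.03
eef_pos: [531.3, -264.0, 135.0]
tcp_rot: [3.141, 0.002, -1.105]
contact_force: [-0.1, -0.0, -2.8]
opening: 0.311
grasp_force: 99.5
```

>>> {"fn": "play_rows", "kwargs": {"rows": [{"dp":[0.54,0.6,0.05],"turn":[0,0,0],"fingers":1},{"dp":[0.54,0.61,0.05],"turn":[0,0,0],"fingers":1},{"dp":[0.54,0.61,0.05],"turn":[0,0,0],"fingers":1},{"dp":[0.54,0.61,0.05],"turn":[-0.03,0,0],"fingers":1},{"dp":[0,0,0],"turn":[0,0,0],"fingers":1}]}}

```text
clock: 22.45
eef_pos: [482.0, -388.4, 126.8]
tcp_rot: [3.137, 0.0, -1.108]
contact_force: [-0.2, 1.1, -2.6]
opening: 0.309
grasp_force: 99.6
```

>>> {"fn": "play_rows", "kwargs": {"rows": [{"dp":[0,0,0.8],"turn":[0,0,0],"fingers":1},{"dp":[0,0,0.8],"turn":[0,0,0],"fingers":1},{"dp":[0,0,0.6],"turn":[0,0,0],"fingers":1},{"dp":[0,0,0],"turn":[0,0,0],"fingers":1},{"dp":[0,0,0],"turn":[0,0,0],"fingers":1}]}}

```text
clock: 22.87
eef_pos: [483.2, -382.9, 38.6]
tcp_rot: [3.137, 0.004, -1.105]
contact_force: [0.7, -0.3, -2.8]
opening: 0.312
grasp_force: 99.5
```

>>> {"fn": "play_rows", "kwargs": {"rows": [{"dp":[0,0,0],"turn":[0,0,0],"fingers":1},{"dp":[0,0,0],"turn":[0,0,0],"fingers":1},{"dp":[0,0,0],"turn":[0,0,0],"fingers":1}]}}

```text
clock: 23.12
eef_pos: [485.4, -384.8, 42.0]
tcp_rot: [3.14, -0.002, -1.105]
contact_force: [-1.2, 0.1, -2.4]
opening: 0.308
grasp_force: 99.5
```

Now the last 24 mm down to the mat, in small steps.

>>> {"fn": "play_rows", "kwargs": {"rows": [{"dp":[0,0,0.3],"turn":[0,0,0],"fingers":1},{"dp":[0,0,0.2],"turn":[0,0,0],"fingers":1},{"dp":[0,0,0],"turn":[0,0,0],"fingers":1}]}}

```text
clock: 23.37
eef_pos: [483.3, -383.4, 18.5]
tcp_rot: [3.138, 0.003, -1.105]
contact_force: [0.4, -0.0, -2.5]
opening: 0.31
grasp_force: 99.6
```

>>> {"fn": "play_rows", "kwargs": {"rows": [{"dp":[0,0,0.04],"turn":[0,0,0],"fingers":1},{"dp":[0,0,0],"turn":[0,0,0],"fingers":1},{"dp":[0,0,0],"turn":[0,0,0],"fingers":1}]}}

```text
clock: 23.62
eef_pos: [484.4, -384.3, 18.6]
tcp_rot: [3.139, 0.0, -1.106]
contact_force: [0.8, 0.0, -3.2]
opening: 0.313
grasp_force: 100.0
```

>>> {"fn": "play_rows", "kwargs": {"rows": [{"dp":[0,0,0.03],"turn":[0,0,0],"fingers":1},{"dp":[0,0,0],"turn":[0,0,0],"fingers":1},{"dp":[0,0,0],"turn":[0,0,0],"fingers":1}]}}

```text
clock: 23.87
eef_pos: [484.6, -384.5, 18.1]
tcp_rot: [3.139, -0.0, -1.106]
contact_force: [-1.5, 1.6, 4.3]
opening: 0.312
grasp_force: 100.5
```

Contact at 18.1, the same height as at pickup, so it lies flat. Releasing, lifting and taking a final look.

>>> {"fn": "play_rows", "kwargs": {"rows": [{"dp":[0,0,0],"turn":[0,0,0],"fingers":0.6},{"dp":[0,0,0],"turn":[0,0,0],"fingers":0.4},{"dp":[0,0,0],"turn":[0,0,0],"fingers":0.2},{"dp":[0,0,0],"turn":[0,0,0],"fingers":0},{"dp":[0,0,0],"turn":[0,0,0],"fingers":0}]}}

```text
clock: 24.28
eef_pos: [484.3, -384.2, 17.4]
tcp_rot: [3.139, 0.0, -1.106]
contact_force: [-0.0, 0.3, 0.4]
opening: 0.944
grasp_force: 0.0
```

>>> {"fn": "play_rows", "kwargs": {"rows": [{"dp":[0,0,0],"turn":[0,0,0],"fingers":0},{"dp":[0,0,-0.4],"turn":[0,0,0],"fingers":0},{"dp":[0,0,-0.9],"turn":[0,0,0],"fingers":0},{"dp":[0,0,-1],"turn":[0,0,0],"fingers":0},{"dp":[0,0,-1],"turn":[0,0,0],"fingers":0}]}}

```text
clock: 24.7
eef_pos: [484.1, -383.6, 150.3]
tcp_rot: [3.138, 0.002, -1.106]
contact_force: [0.7, 0.1, -0.7]
opening: 1.002
grasp_force: 0.0
```

>>> {"fn": "play_rows", "kwargs": {"rows": [{"dp":[0,0,-1],"turn":[0,0,0],"fingers":0},{"dp":[0,0,0],"turn":[0,0,0],"fingers":0},{"dp":[0,0,0],"turn":[0,0,0],"fingers":0},{"dp":[0,0,0],"turn":[0,0,0],"fingers":0}]}}

```text
clock: 25.03
eef_pos: [484.5, -383.9, 189.3]
tcp_rot: [3.139, 0.0, -1.106]
contact_force: [-0.7, 0.7, -0.2]
opening: 0.996
grasp_force: 0.0
```

Run:
```python
from h import *
S=grab('scene');D=grab('side');W=grab('wrist');print(r.sense()['eef_pos'],r.sense()['opening'])
b=np.zeros((600,800,3),np.uint8)
b[:400,:400]=cv2.resize(S['pixels'][130:250,285:405],(400,400),interpolation=cv2.INTER_CUBIC)
b[:400,400:]=cv2.resize(D['pixels'][170:310,210:350],(400,400),interpolation=cv2.INTER_CUBIC)
b[400:,:320]=cv2.resize(W['pixels'],(320,200)); b[400:,320:660]=cv2.resize(S['pixels'][250:350,350:520],(340,200))
cv2.imwrite('pics/fin.png',b[:,:,::-1])
```

```text
[ 483.95116479 -383.42990842  187.70284564] 0.9974951494629068
```

View pics/fin.png

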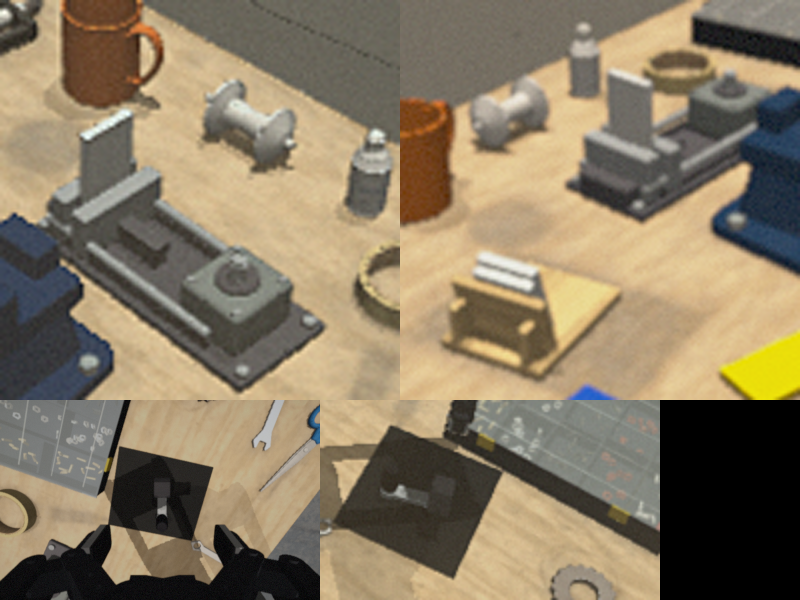

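The final picture shows the panel upright and clamped at (105,155). The short panels are in the rack at (505,270), the crank lies flat on the mat at (415,490), and the hub and mug have not moved. Handing in.

```bash
python3 -c "
from rig import r
print(r.sign_off())"
```

```text
the job is handed in; nothing more can be done
None
```

The job is handed in at about 25 s of the 72 s limit: the panel stands upright, clamped after winding to about 0.75 N m, the crank lies flat on the mat, and the short panels, wheel hub and mug look undisturbed; I had no direct reading of the jaw's grip force, and the hand-in returned no verdict.

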